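# Balance the centrifuge rotor and start the run

## Robot

A 7-joint arm with a two-finger parallel gripper is mounted at the origin on a cart in front of the work surface, level with it; the furniture and walls round the work are solid. World frame = base frame: x ahead of the robot, y to its left, z up, the work surface at z = 0. Lengths are in m, angles in rad, forces in N, time in s.
With the tool pointing down it reaches from about 0.35 to 0.9 m from the base axis. Payload 8.1 kg.
Tool frame: the origin (TCP) lies midway between the tips of the shut fingers; the grasp point (between the pads) lies 19 mm behind it; x points along the fingers, z is the direction in which the jaws open and shut, and the axes are right-handed (so a half turn about x gives the same grasp; the last joint's range is limited). The gripper opens to 92 mm and grips with 3 to 60 N. Pads are 19 mm wide; open, the fingers measure 130 mm over their backs; the gripper's body (75 mm by 190 mm) begins 47 mm behind the grasp point.
Start: joints at [1.094, 0.434, 0.025, 1.573, -0.012, 1.134, -0.075], TCP at [0.228, -0.582, 0.227] pointing down, gripper open.
Joint ranges: [-2.62, 2.62], [-0.44, 2.09], [-1.27, 1.32], [0.08, 2.57], [-1.32, 4.46], [0.12, 2], [-2.74, 2.74]. Speed limits (rad/s): [2.22, 2.22, 3.01, 3.01, 3.14, 3.14, 3.14].

## Interface

Orientations are given as a rotation vector (axis times angle).
In Python, from cell import arm gives the robot as it stands. The module is installed in compiled form; this text tells all that it offers.
- The arm moves only by the tool move_arm, never from a script. Its argument "steps" is text: rows parted by semicolons, each of 5 numbers parted by spaces: the shift along the tool's x, y, z in m, then the turn about the tool's x in rad, then the closure in counts, from 0 (fully open) to 255 (shut). A call has 1 to 10 rows; each row is the pose to reach, as a shift and turn from the pose commanded when the call began, along the tool's axes at that moment; what a row does not reach only later rows make up. A row lasts 1/12 s, in which the tool goes at most 41.7 mm and 7.16 degrees, less where a joint would pass 70% of its speed; a pose out of reach is approached as far as the arm can. A call with a gripper value outside its range is refused whole. The fingers move at their own pace and stop on an object; "squeeze" is the grip in N (left out, the last holds). Time passes only in rows, so rows that repeat a pose let the fingers close. It gives the time, the measured TCP pose, the force and the opening at its end, in the units of the state.
- arm.observe(): the state, without advancing time (a new reading comes with each control period).
- arm.get_image(name): name is "scene" or "top" or "wrist"; returns a dict with "img" (400x640x3 uint8, blue, green, red), "z_map" (400x640 float32, m along the optical axis (not along the pixel's ray), 0 where there is no reading), "vfov" (degrees; the focal length in pixels is half the picture's height over the tangent of half this angle, whatever the lens; pixels are square), "cx", "cy" (the principal point, pixels), "extrinsics" (4x4, takes a point from camera to world coordinates). Camera axes: x right, y up, looking along -z (the intrinsics and any distortion apply to the point x, -y, -z); pixel columns grow to the right and rows downward; lengths in m; the calibration is good to about 2 mm. A picture is of the moment at which its call begins.
- arm.sign_off(): hands the job in, once; it reports no verdict.
The state is a dict: "clock": time; "joints": joint angles; "dq": joint speeds; "joint_efforts": joint torques, N m; "position": TCP position; "ee_rot": TCP orientation; "force": force on the tool from outside, world axes, zero at the start; "ft_torque": the same for the moment, N m; "width": opening from 0.0 (shut) to 1.0 (fully open).
Only numpy, scipy, OpenCV 4.12 (cv2) and the standard library are available. Lean on these libraries where they do the work, as an engineer would, in place of code of your own. Each camera call takes 0.05 s, during which the arm holds its last target.

## Task

The centrifuge rotor is out of balance: one of its four tubes is shorter than the other three. Take the short tube out and stand it in a free hole of the red rack, lower the long tube from the rack all the way into the emptied sleeve (set tubes down, do not drop them), then close the lid fully without slamming it and, once it is shut, press the start button. Leave the other tubes where they are and do not disturb the glassware and the dropper bottle standing around.

Things in the scene. Friction and masses are not known exactly. Their poses are not given: they have to be found in the camera images.
- centrifuge: small bench centrifuge, fixed: round white tub 188 mm across, rim 115 mm high, open dark bowl inside (166 mm across). Origin under the centre of the tub, x from the front (lid tab side) to the lid hinge at the back, y to the left, z up. A 100 mm high console (150 mm along x, reaching out to y = -154 mm) stands on its right side with a fixed speed dial and the start button. Machine may stand a little turned
- lid (a joint): the clear domed lid on its hinge, rad: 0 = shut, flat on the rim; it starts standing open at 1.66 to 1.8 (stop at 1.85). Stiff friction hinge, stays wherever it is left; about 1 to 3 N at the tab moves it
- lid_hinge (a point): point on the hinge line, 96 mm behind the tub's axis and 115 mm above the bench; the hinge line runs along the centrifuge's y; point axes turn with the lid (x along the lid from tab to hinge, z out of its upper side)
- lid_tab (a point): on the lid's upper (outer) side, on the grey finger tab at the edge away from the hinge; 206 mm from the hinge line along the lid and 7 mm out of the lid plane through it. Tab 52 mm wide, its edge 16 mm beyond this point, 6 mm thick; the dome starts 30 mm from here towards the hinge and rises 45 mm above the tab. With the lid standing open the outer side faces backwards, away from the robot, and this point is about 0.32 m above the bench
- start (a joint): grey start button on the console, m: 0 = out, springs back, 0.005 = fully pressed (about 4 N)
- start_top (a point): centre of the start button's top face (22 mm across), pressed straight down
- rotor: aluminium swing-out rotor head in the bowl, turns freely with slight friction about the vertical; stands at any angle. Origin on its axis 26 mm above the bench. Four open steel sleeves hang in it, 46 mm from the axis, 90 degrees apart; hub top 70 mm above this origin
- rack: red moulded tube rack, fixed, 73 mm (x) x 274 mm (y), origin under its centre; top plate 83 mm high with 2 x 6 holes, 16 mm wide, centred at x = -16.5 and +16.5 mm, y = -100, -60, -20, +20, +60, +100 mm in its frame; a tube's bottom rests 16 mm above the bench; end plates reach 100 mm; a row of slim black pegs 24 mm tall stands along the centre line between the holes and is not in the way
- odd_tube: screw-cap tube: clear 13 mm body with a round bottom, white cap 15 mm across and 18 mm tall, solid, about 16 g; 100 mm long. Starts in rotor sleeve 4, opposite tube_b, its cap end standing 36 mm out of the sleeve; origin at the bottom of the tube, z towards the cap
- spare_long: screw-cap tube: clear 13 mm body with a round bottom, white cap 15 mm across and 18 mm tall, solid, about 16 g; 125 mm long, the same as tube_a, tube_b and tube_c. Starts in one of three holes of the rack's front row (x = -16.5; y = +100, +20 or -60 mm), standing 58 mm out of it; origin at the bottom of the tube, z towards the cap
- spare_short: screw-cap tube: clear 13 mm body with a round bottom, white cap 15 mm across and 18 mm tall, solid, about 16 g; 100 mm long. Starts in another of those three holes; origin at the bottom of the tube, z towards the cap
- spare_mini: screw-cap tube: clear 13 mm body with a round bottom, white cap 15 mm across and 18 mm tall, solid, about 16 g; 75 mm long. Starts in the remaining one of those three holes; origin at the bottom of the tube, z towards the cap
- flask: bystander: conical flask, 66 mm wide, 105 mm tall, in front of the work; origin under its centre
- beaker: bystander: glass beaker, 68 mm wide, 79 mm tall, behind; origin under its centre
- dropper: bystander: dropper bottle, 38 mm wide, 108 mm tall, behind the rack; origin under its centre
- tube_a: screw-cap tube: clear 13 mm body with a round bottom, white cap 15 mm across and 18 mm tall, solid, about 16 g; 125 mm long. Stands in rotor sleeve 1 and stays there; origin at the bottom of the tube, z towards the cap
- tube_b: screw-cap tube: clear 13 mm body with a round bottom, white cap 15 mm across and 18 mm tall, solid, about 16 g; 125 mm long. Stands in rotor sleeve 2 and stays there; origin at the bottom of the tube, z towards the cap
- tube_c: screw-cap tube: clear 13 mm body with a round bottom, white cap 15 mm across and 18 mm tall, solid, about 16 g; 125 mm long. Stands in rotor sleeve 3 and stays there; origin at the bottom of the tube, z towards the cap
- place_1 (a point): centre of the mouth of rotor sleeve 1: bore 16 mm, 60 mm deep, outside 22 mm, lip 26 mm; hangs vertical on a pivot 10 mm below the mouth and gives way a little outwards; turns with the rotor. Mouth 90 mm above the bench
- place_2 (a point): centre of the mouth of rotor sleeve 2: bore 16 mm, 60 mm deep, outside 22 mm, lip 26 mm; hangs vertical on a pivot 10 mm below the mouth and gives way a little outwards; turns with the rotor. Mouth 90 mm above the bench
- place_3 (a point): centre of the mouth of rotor sleeve 3: bore 16 mm, 60 mm deep, outside 22 mm, lip 26 mm; hangs vertical on a pivot 10 mm below the mouth and gives way a little outwards; turns with the rotor. Mouth 90 mm above the bench
- place_4 (a point): centre of the mouth of rotor sleeve 4: bore 16 mm, 60 mm deep, outside 22 mm, lip 26 mm; hangs vertical on a pivot 10 mm below the mouth and gives way a little outwards; turns with the rotor. Mouth 90 mm above the bench

How it is judged:
On the way, in this order (a step that is already met when the one before it is completed fails the run):
1. the short tube from the rotor stands upright in a hole of the rack, let go (x of odd_tube in the frame of rack between -0.03 and 0.03 m and y of odd_tube in the frame of rack between -0.13 and 0.13 m and z of odd_tube in the frame of rack between 0.01 and 0.024 m and angle between odd_tube's own z axis and vertical below 0.12 rad and contact force between the fingers and odd_tube below 0.1 N), for 0.2 s.
2. the long spare tube stands fully home in the emptied rotor sleeve, let go (horizontal distance between spare_long and place_4 below 0.006 m and z of spare_long in the frame of rotor between -0.001 and 0.009 m and angle between spare_long's own z axis and vertical below 0.12 rad and contact force between the fingers and spare_long below 0.1 N), for 0.2 s.
3. the lid is fully shut (value of joint lid below 0.04 rad), for 0.2 s.
4. the start button is pressed in with the lid shut (value of joint start above 0.0035 m and value of joint lid below 0.04 rad), for 0.05 s.
At the end, for the whole second after the job is handed in: Short rotor tube upright and down in any rack hole; all four sleeves hold 125 mm tubes, upright and fully home (within 5 mm); other two spares still in the rack; lid shut (under 0.04 rad); start button pressed (over 3.5 mm) after that and released; tubes at rest (x of odd_tube in the frame of rack between -0.03 and 0.03 m and y of odd_tube in the frame of rack between -0.13 and 0.13 m and z of odd_tube in the frame of rack between 0.01 and 0.024 m and angle between each of odd_tube, spare_long, tube_a, tube_b, tube_c, spare_short, spare_mini's own z axis and vertical below 0.12 rad and horizontal distance between spare_long and place_4 below 0.006 m and z of spare_long in the frame of rotor between -0.001 and 0.009 m and horizontal distance between tube_a and place_1 below 0.006 m and z of tube_a in the frame of rotor between -0.001 and 0.009 m and horizontal distance between tube_b and place_2 below 0.006 m and z of tube_b in the frame of rotor between -0.001 and 0.009 m and horizontal distance between tube_c and place_3 below 0.006 m and z of tube_c in the frame of rotor between -0.001 and 0.009 m and x of spare_short in the frame of rack between -0.03 and 0.03 m and y of spare_short in the frame of rack between -0.13 and 0.13 m and z of spare_short in the frame of rack between 0.01 and 0.024 m and x of spare_mini in the frame of rack between -0.03 and 0.03 m and y of spare_mini in the frame of rack between -0.13 and 0.13 m and z of spare_mini in the frame of rack between 0.01 and 0.024 m and value of joint lid below 0.04 rad and value of joint start below 0.0015 m and linear speed of each of odd_tube, spare_long below 0.03 m/s); the robot touches nothing.
It fails at once if the flask, beaker or dropper bottle is moved more than 30 mm (distance of any of flask, beaker, dropper from where it was at the start of the episode above 0.03 m).
It fails at once if the short or the long tube is dropped (falls freely faster than 0.6 m/s) ((linear speed of odd_tube above 0.6 m/s and contact force between the fingers and odd_tube below 0.05 N) or (linear speed of spare_long above 0.6 m/s and contact force between the fingers and spare_long below 0.05 N)).
It fails at once if one of the other rotor tubes is pulled out of its sleeve (z of any of tube_a, tube_b, tube_c in the frame of rotor above 0.04 m).
It fails at once if the lid is slammed (closing faster than 3 rad/s) (velocity of joint lid below -3 rad/s).
It also fails if it takes over 72 s, if anything falls off the work surface, if the arm or the gripper's body presses on something with over 40 N, if the wrist force passes 120 N, or if a joint passes its speed limit or range.

## Working session

There is one attempt and no reset: what is moved stays moved. The work goes in short steps, Python scripts to look and compute and a tool call to move; the robot and the scene stay as the last step left them, time stands still between calls to the robot, and variables do not carry over. Pictures are saved under pics/ and viewed, and the job is handed in when it is done.

Besides the shell and the picture viewer there is one more tool, called after ">>>" by a JSON object that holds its "method" and its "body", one argument or row to a line. move_arm: Moves the arm, as the interface text tells. Its arguments: {"type":"object","properties":{"steps":{"type":"string"},"squeeze":{"type":"number"}},"required":["steps"]}

```bash
mkdir -p pics; ls; python3 - <<'E'
from cell import arm
import cv2,numpy as np
s=arm.observe();print(s)
for n in ["scene","top","wrist"]:
    d=arm.get_image(n);cv2.imwrite(f"pics/{n}0.png",d["img"]);np.savez(f"{n}0.npz",**d)
    print(n,d["vfov"],d["cx"],d["cy"],d["extrinsics"].round(4).tolist(),[k for k in d])
E
```

```text
pics
{'clock': 0.0, 'joints': array([ 1.0943427 ,  0.43519986,  0.0249598 ,  1.57408451, -0.01159688,
        1.13399457, -0.07513045]), 'dq': array([-0.00105645, -0.00063849, -0.00137835, -0.00040024,  0.00050342,
       -0.00020258, -0.00039999]), 'joint_efforts': array([ 8.62881025e-04, -6.67851806e+01,  9.84879434e-01, -3.14460647e+01,
       -6.07503927e-02,  4.30649542e-02,  1.80182160e-04]), 'position': array([ 0.22802281, -0.58137843,  0.22596405]), 'ee_rot': array([ 0.93041903,  1.36453436, -0.9291785 ]), 'force': array([0.0806345 , 0.01648818, 0.30672748]), 'ft_torque': array([ 0.03971641,  0.00829539, -0.00485741]), 'width': 0.9956256141075125}
scene 48.76417723840512 316.17848558577094 195.03510427227178 [[0.4758, 0.4564, -0.7518, -0.2365], [-0.8795, 0.2547, -0.402, -0.526], [0.008, 0.8525, 0.5226, 0.6564], [0.0, 0.0, 0.0, 1.0]] ['img', 'z_map', 'vfov', 'cx', 'cy', 'extrinsics']
top 42.18830989053333 307.8544508686082 208.28536828368553 [[-0.0261, 0.9922, -0.1222, 0.3902], [-0.9997, -0.0256, 0.0054, -0.0924], [0.0022, 0.1223, 0.9925, 1.3742], [0.0, 0.0, 0.0, 1.0]] ['img', 'z_map', 'vfov', 'cx', 'cy', 'extrinsics']
wrist 64.42853651718869 315.4613673559859 198.9640148438998 [[0.3642, 0.9006, 0.2373, 0.2912], [-0.9313, 0.3527, 0.0907, -0.5571], [-0.002, -0.254, 0.9672, 0.3838], [0.0, 0.0, 0.0, 1.0]] ['img', 'z_map', 'vfov', 'cx', 'cy', 'extrinsics']
```

View pics/scene0.png

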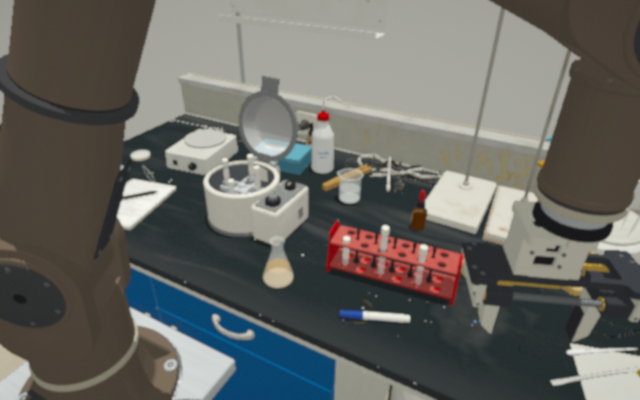

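View pics/top0.png

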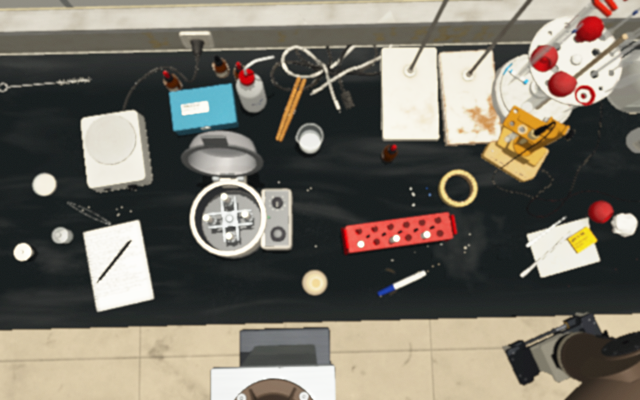

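View pics/wrist0.png

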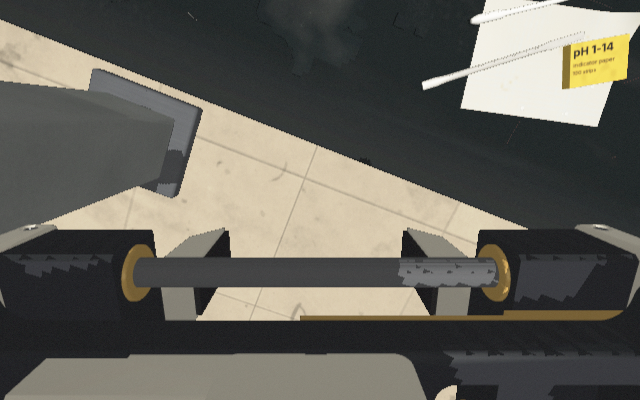

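```bash
cat > h.py <<'E'
import numpy as np,cv2
from cell import arm
def load(n): return dict(np.load(n,allow_pickle=True))
def foc(d): return 200/np.tan(np.radians(float(d["vfov"]))/2)
def ray(d,u,v):
    f=foc(d);E=d["extrinsics"];c=np.array([(u-float(d["cx"]))/f,-(v-float(d["cy"]))/f,-1.])
    return E[:3,3],E[:3,:3]@c
def onz(d,u,v,z):
    o,r=ray(d,u,v);return o+r*(z-o[2])/r[2]
def pt(d,u,v):
    o,r=ray(d,u,v);return o+r*float(d["z_map"][int(round(v)),int(round(u))])
def proj(d,p):
    E=d["extrinsics"];c=E[:3,:3].T@(np.asarray(p)-E[:3,3]);f=foc(d)
    return float(d["cx"])+f*c[0]/-c[2],float(d["cy"])-f*c[1]/-c[2]
def cloud(d):
    f=foc(d);v,u=np.mgrid[0:400,0:640];z=d["z_map"]
    c=np.stack([(u-float(d["cx"]))/f*z,-(v-float(d["cy"]))/f*z,-z],-1)
    P=c@d["extrinsics"][:3,:3].T+d["extrinsics"][:3,3];P[z==0]=np.nan;return P
def crop(d,x0,y0,x1,y1,k,fn):
    cv2.imwrite(fn,cv2.resize(d["img"][y0:y1,x0:x1],None,fx=k,fy=k,interpolation=cv2.INTER_CUBIC))
E
python3 - <<'E'
from h import *
d=load("top0.npz")
crop(d,180,130,310,260,4.6,"pics/tc.png");crop(d,335,205,465,260,6,"pics/tr.png")
P=cloud(d)
print("bench",pt(d,350,150),pt(d,60,330*0+290),"f",foc(d))
for uv in [(228,218),(208,250),(280,230),(398,235),(315,282),(310,138),(389,152)]: print(uv,pt(d,*uv).round(4))
E
```

```text
bench [ 0.71640348 -0.21851496 -0.00401202] [0.3607879  0.5533463  0.00165796] f 518.469590551043
(228, 218) [0.5285 0.0991 0.0952]
(208, 250) [0.4497 0.145  0.1156]
(280, 230) [ 0.4937 -0.0301  0.1157]
(398, 235) [ 0.4765 -0.3232  0.0788]
(315, 282) [ 0.3647 -0.113   0.0344]
(310, 138) [ 0.7424 -0.1103  0.0345]
(389, 152) [ 0.6902 -0.3111  0.074 ]
```

View pics/tc.png

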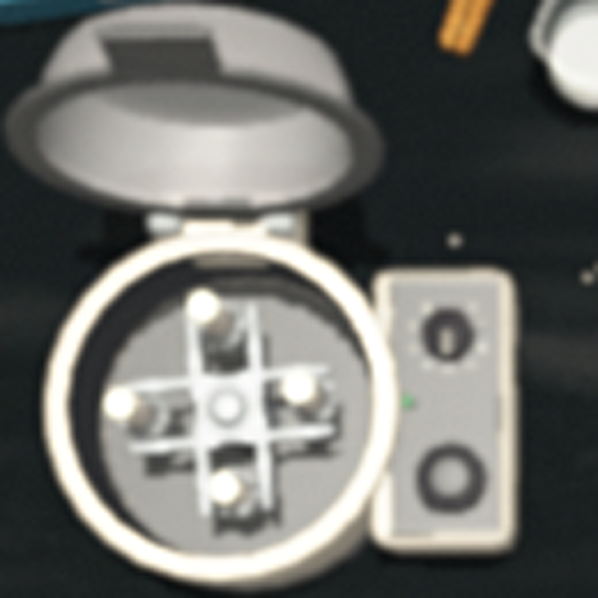

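View pics/tr.png

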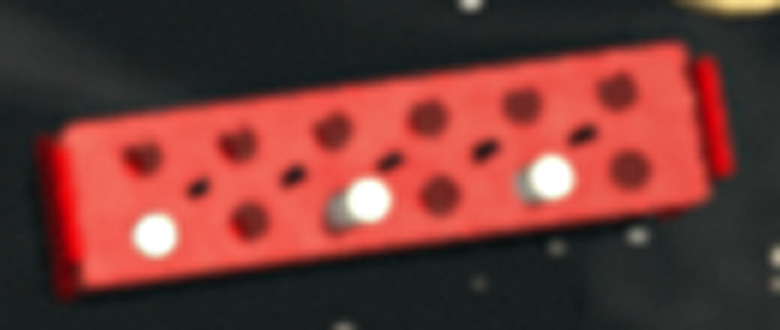

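```bash
python3 - <<'E'
from h import *
for n in ["top0.npz","scene0.npz"]:
    d=load(n);P=cloud(d);g=d["img"].astype(int);m=((g.min(2)>185)&((g.max(2)-g.min(2))<40)).astype(np.uint8)
    k,l,st,c=cv2.connectedComponentsWithStats(m)
    print(n)
    for i in range(1,k):
        q=P[l==i]
        if 4<=st[i,4]<120:
            q=q[~np.isnan(q[:,0])]
            if len(q) and 0.3<np.median(q[:,0])<0.75 and np.median(q[:,2])>.05: print(i,c[i].round(1),st[i,4],np.median(q,0).round(4),q[:,2].max().round(3),q[:,2].min().round(3))
d=load("top0.npz");P=cloud(d)
# rim circle
m=(abs(P[...,2]-.115)<.006)&(P[...,0]>.35)&(P[...,0]<.65)&(P[...,1]>-.01)&(P[...,1]<.25)
Q=P[m];A=np.c_[2*Q[:,:2],np.ones(len(Q))];x=np.linalg.lstsq(A,(Q[:,:2]**2).sum(1),rcond=None)[0];print("rim",len(Q),x[:2],np.sqrt(x[2]+x[0]**2+x[1]**2))
g=d["img"].astype(int)
m=(g[...,2]>130)&(g[...,1]<120)&(abs(P[...,2]-.083)<.006)&(P[...,1]<-.15)&(P[...,1]>-.5)&(P[...,0]<.6)
q=P[m][:,:2].astype(np.float32);r=cv2.minAreaRect(q);print("rack",len(q),r,np.median(P[m],0))
# console
m=(abs(P[...,2]-.10)<.006)&(P[...,0]>.35)&(P[...,0]<.65)&(P[...,1]>-.09)&(P[...,1]<0.01)
q=P[m][:,:2].astype(np.float32);r=cv2.minAreaRect(q);print("console",len(q),r,np.median(P[m],0))
# lid
m=(P[...,2]>.13)&(P[...,0]>.5)&(P[...,0]<.72)&(P[...,1]>-.01)&(P[...,1]<.24)
Q=P[m];i=Q[:,2].argsort()[-40:];print("lid top",Q[i].mean(0),Q[i].max(0),Q[i].min(0))
for uv in [(276,199),(278,233),(277,204),(214.5,139.5)]: print(uv,pt(d,*uv).round(4))
E
```

```text
top0.npz
45 [215.2 178.1] 12 [0.6247 0.1261 0.1229] 0.126 0.121
53 [284.7 205. ] 7 [ 0.5564 -0.043   0.1017] 0.104 0.099
54 [272.2 209. ] 4 [ 0.5475 -0.0106  0.1001] 0.104 0.096
55 [282.2 208.6] 5 [ 0.5473 -0.0353  0.0982] 0.102 0.096
56 [277.  210.2] 4 [ 0.5447 -0.0228  0.0994] 0.101 0.098
66 [426.3 234.1] 35 [ 0.4747 -0.3854  0.1145] 0.12 0.08
67 [395.9 237.9] 35 [ 0.4655 -0.3071  0.1397] 0.146 0.079
69 [360.5 243.5] 32 [ 0.4576 -0.2273  0.0896] 0.096 0.017
scene0.npz
14 [250.  155.5] 16 [0.5737 0.1    0.1535] 0.157 -0.001
15 [224.3 159.3] 15 [0.5265 0.1428 0.1532] 0.155 0.019
18 [255.7 166.9] 15 [0.5307 0.0507 0.1542] 0.156 0.105
21 [230.5 180.5] 20 [0.4812 0.0925 0.1287] 0.131 0.068
29 [385.2 227.8] 25 [ 0.4641 -0.3094  0.1398] 0.142 -0.001
30 [346.3 238.2] 23 [ 0.4546 -0.2297  0.0899] 0.092 0.082
32 [423.5 247. ] 28 [ 0.4721 -0.3876  0.115 ] 0.116 -0.0
rim 1028 [0.52831603 0.09659093] 0.08822245200046949
rack 2061 ((0.48368632793426514, -0.32188403606414795), (0.06566205620765686, 0.26933684945106506), 6.3410563468933105) [ 0.48489452 -0.32641479  0.08296916]
console 1117 ((0.5247670412063599, -0.022097762674093246), (0.06480608135461807, 0.14734356105327606), 88.79096221923828) [ 0.52968009 -0.02252543  0.09986423]
lid top [0.67137159 0.09463481 0.33274359] [0.67427695 0.11782496 0.33709108] [0.66877341 0.07052038 0.33109655]
(276, 199) [ 0.5703 -0.0217  0.1142]
(278, 233) [ 0.4859 -0.0256  0.1243]
(277, 204) [ 0.558  -0.0239  0.113 ]
(214.5, 139.5) [0.6688 0.092  0.3218]
```

```bash
cat >> h.py <<'E'
from scipy.spatial.transform import Rotation as Rn
def go(p,jaw=None,st=None):
    """p world target, jaw world angle (deg) of tool z (mod 180); prints tool shift & turn"""
    s=st or arm.observe();R=Rn.from_rotvec(s["ee_rot"]).as_matrix()
    sh=R.T@(np.asarray(p)-s["position"]) if p is not None else np.zeros(3);a=np.degrees(np.arctan2(R[1,2],R[0,2]));t=0
    if jaw is not None:
        # turn about tool x (down): positive lowers world angle
        dw=(jaw-a+90)%180-90;t=np.radians(-dw)*np.sign(-R[2,0])
    print("clock %.2f pos %s jaw %.1f j7 %.2f w %.3f F %s"%(s["clock"],s["position"].round(4),a,s["joints"][6],s["width"],s["force"].round(1)))
    print("shift",sh.round(4),"turn %.3f"%t,"tool axes x",R[:,0].round(3),"y",R[:,1].round(3))
E
python3 - <<'E'
from h import *
d=load("top0.npz")
for uv in [(225,236),(229.5,235.8)]: print(onz(d,*uv,.129).round(4))
crop(d,195,180,262,247,9,"pics/t2.png")
go([.4812,.0925,.25],85)
E
```

```text
[0.4816 0.1016 0.129 ]
[0.4818 0.0908 0.129 ]
clock 0.15 pos [ 0.228  -0.5815  0.2261] jaw -68.6 j7 -0.08 w 0.999 F [-0.6  0.1  0.7]
shift [-0.0233  0.4818 -0.5351] turn 0.461 tool axes x [-0.001  0.001 -1.   ] y [ 0.931  0.365 -0.   ]
```

View pics/t2.png

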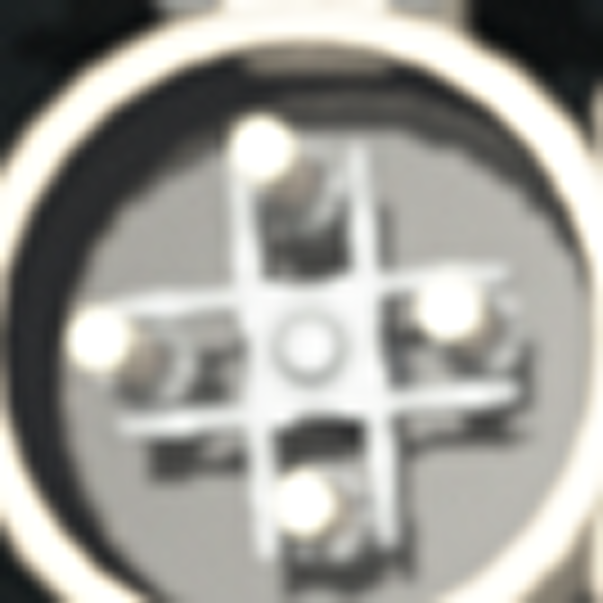

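>>> {"method": "move_arm", "body": {
  "steps": "-0.03 0.24 -0.27 0.46 60;-0.03 0.24 -0.27 0.46 130;-0.03 0.48 -0.535 0.46 130;-0.03 0.48 -0.535 0.46 130;-0.03 0.48 -0.535 0.46 130;-0.03 0.48 -0.535 0.46 130;-0.03 0.48 -0.535 0.46 130;-0.03 0.48 -0.535 0.46 130;-0.03 0.48 -0.535 0.46 130;-0.03 0.48 -0.535 0.46 130",
  "squeeze": 15
}}

```text
clock: 0.98
position: [0.3735, -0.1905, 0.2459]
ee_rot: [1.272, 1.167, -1.273]
force: [1.6, -0.6, -0.5]
width: 0.489
```

```bash
python3 - <<'E'
from h import *
go([.4812,.0922,.24],85)
E
```

```text
clock 0.98 pos [ 0.3735 -0.1905  0.2459] jaw -95.0 j7 -1.33 w 0.489 F [ 1.6 -0.6 -0.5]
shift [ 0.0058  0.0829 -0.291 ] turn 0.001 tool axes x [ 0. -0. -1.] y [ 0.996 -0.086  0.   ]
```

>>> {"method": "move_arm", "body": {
  "steps": "0.006 0.083 -0.291 0 130;0.006 0.083 -0.291 0 130;0.006 0.083 -0.291 0 130;0.006 0.083 -0.291 0 130;0.006 0.083 -0.291 0 130;0.006 0.083 -0.291 0 130;0.006 0.083 -0.291 0 130;0.006 0.083 -0.291 0 130;0.006 0.083 -0.291 0 130"
}}

```text
clock: 1.73
position: [0.4817, 0.0944, 0.2394]
ee_rot: [1.269, 1.172, -1.267]
force: [0.2, 0.2, 0.2]
width: 0.49
```

```bash
python3 - <<'E'
from h import *
d=arm.get_image("wrist");np.savez("w1.npz",**d);cv2.imwrite("pics/w1.png",d["img"])
go([.4812,.0922,.106],85)
for p in [(.4815,.092,.129),(.528,.0966,.096)]: print(proj(d,p))
P=cloud(d);g=d["img"].astype(int);m=((g.min(2)>185)&((g.max(2)-g.min(2))<40)&(P[...,2]>.12)).astype(np.uint8)
k,l,st,c=cv2.connectedComponentsWithStats(m)
for i in range(1,k):
    if st[i,4]>60: print(c[i].round(1),st[i],np.nanmedian(P[l==i],0).round(4),onz(d,*c[i],.129).round(4))
E
```

```text
clock 1.78 pos [0.4811 0.0917 0.2393] jaw -94.7 j7 -2.05 w 0.489 F [-0.4 -1.3 -0.6]
shift [ 1.333e-01  1.000e-04 -5.000e-04] turn 0.004 tool axes x [-0.001  0.    -1.   ] y [ 0.997 -0.083 -0.001]
(np.float64(318.40718207585786), np.float64(195.97432762624973))
(np.float64(309.35728455850654), np.float64(139.63930395100846))
[340.5  15.6] [332  13  19   7 117] [0.6223 0.0639 0.1228] [0.6207 0.0642 0.129 ]
[263.8  20.3] [255  17  19   7 112] [0.6239 0.1234 0.1228] [0.6223 0.1226 0.129 ]
[299.4  82.1] [289  71  22  23 306] [0.5735 0.0986 0.1545] [0.576  0.0997 0.129 ]
[369.9 136.3] [361 126  19  21 265] [0.5308 0.0495 0.1545] [0.529  0.0454 0.129 ]
[249.9 154.9] [242 146  17  19 243] [0.5244 0.1412 0.1545] [0.5217 0.1467 0.129 ]
```

View pics/w1.png

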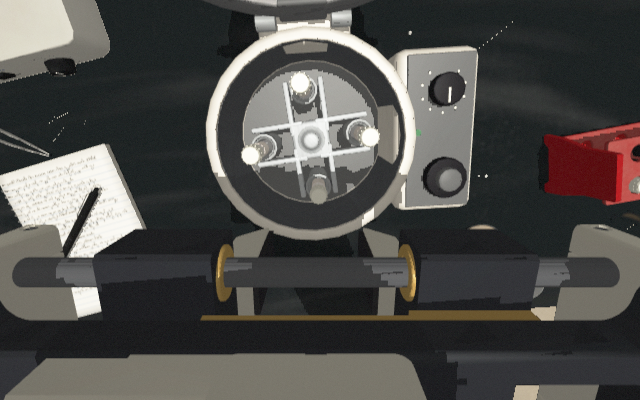

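>>> {"method": "move_arm", "body": {
  "steps": "0.04 0 -0.0005 0 130;0.08 0 -0.0005 0 130;0.11 0 -0.0005 0 130;0.136 0 -0.0005 0 130;0.136 0 -0.0005 0 130;0.136 0 -0.0005 0 255;0.136 0 -0.0005 0 255;0.136 0 -0.0005 0 255;0.136 0 -0.0005 0 255;0.136 0 -0.0005 0 255",
  "squeeze": 15
}}

```text
clock: 2.62
position: [0.4821, 0.0908, 0.105]
ee_rot: [1.274, 1.166, -1.271]
force: [-0.2, -0.2, -0.3]
width: 0.176
```

```bash
python3 - <<'E'
from h import *
go([.4812,.0922,.22],85)
E
```

```text
clock 2.62 pos [0.4821 0.0908 0.105 ] jaw -95.0 j7 -2.15 w 0.176 F [-0.2 -0.2 -0.3]
shift [-0.115  -0.0008 -0.0014] turn 0.001 tool axes x [ 0.002  0.    -1.   ] y [ 0.996 -0.087  0.002]
```

>>> {"method": "move_arm", "body": {
  "steps": "-0.01 0 0 0 255;-0.03 0 0 0 255;-0.06 0 0 0 255;-0.09 0 0 0 255;-0.12 0 0 0 255;-0.15 0 0 0 255;-0.15 0 0 0 255"
}}

```text
clock: 3.2
position: [0.4839, 0.092, 0.2604]
ee_rot: [1.278, 1.162, -1.264]
force: [0.7, -0.2, -0.2]
width: 0.154
```

```bash
python3 - <<'E'
from h import *
go(None)
d=arm.get_image("wrist");np.savez("w2.npz",**d);cv2.imwrite("pics/w2.png",d["img"])
d=arm.get_image("scene");np.savez("s2.npz",**d);crop(d,170,60,330,260,3,"pics/s2.png")
# rack holes, frame from caps
a=np.array([.4576,-.2273]);b=np.array([.4747,-.3854])
a2=np.array([.4546,-.2297]);b2=np.array([.4721,-.3876])
A=(a+a2)/2;B=(b+b2)/2;ya=np.arctan2(-(A-B)[0],(A-B)[1]);print(np.degrees(ya),np.linalg.norm(A-B))
R=np.array([[np.cos(ya),-np.sin(ya)],[np.sin(ya),np.cos(ya)]]);c=(A+B)/2-R@[-.0165,.02];print("c",c)
for y in (-100,-60,-20,20,60,100): print(y,(c+R@[.0165,y/1000]).round(4),(c+R@[-.0165,y/1000]).round(4))
t=load("top0.npz")
for uv in [(438,220.3),(422,222.3),(406,224.5),(390.5,227)]: print(onz(t,*uv,.083).round(4))
E
```

```text
clock 3.20 pos [0.4839 0.092  0.2604] jaw -94.9 j7 -2.05 w 0.154 F [ 0.7 -0.2 -0.2]
shift [0. 0. 0.] turn 0.000 tool axes x [ 0.009  0.002 -1.   ] y [ 0.996 -0.086  0.009]
6.2486332239139255 0.15894429841928906
c [ 0.48332884 -0.32558527]
-100 [ 0.5106 -0.4232] [ 0.4778 -0.4268]
-60 [ 0.5063 -0.3834] [ 0.4735 -0.387 ]
-20 [ 0.5019 -0.3437] [ 0.4691 -0.3473]
20 [ 0.4976 -0.3039] [ 0.4648 -0.3075]
60 [ 0.4932 -0.2641] [ 0.4604 -0.2677]
100 [ 0.4888 -0.2244] [ 0.456 -0.228]
[ 0.5105 -0.4244  0.083 ]
[ 0.5065 -0.384   0.083 ]
[ 0.502  -0.3437  0.083 ]
[ 0.4967 -0.3047  0.083 ]
```

View pics/w2.png

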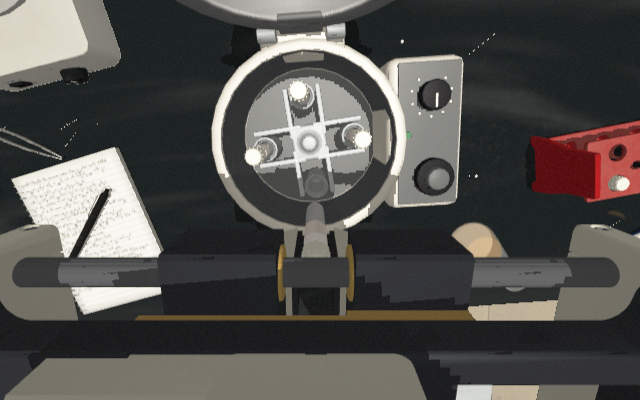

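View pics/s2.png

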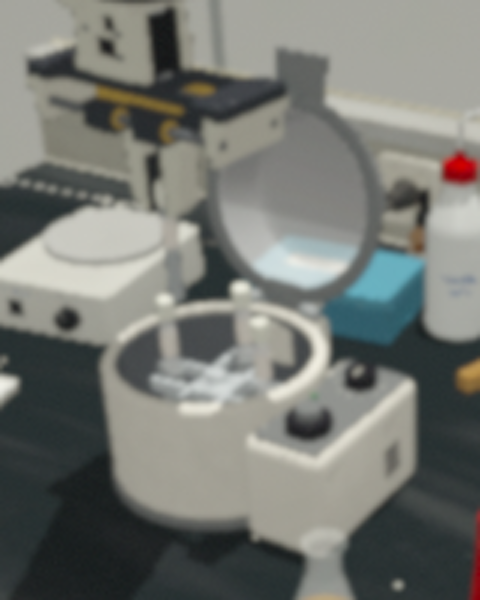

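```bash
python3 - <<'E'
from h import *
go([.5064,-.3836,.25],96.25)
E
```

```text
clock 3.30 pos [0.482  0.0911 0.2557] jaw -94.9 j7 -2.05 w 0.154 F [ 0.5 -0.7 -0.8]
shift [0.0056 0.0652 0.4708] turn -0.195 tool axes x [ 0.004  0.001 -1.   ] y [ 0.996 -0.086  0.004]
```

>>> {"method": "move_arm", "body": {
  "steps": "0 0.065 0.471 -0.195 255;0 0.065 0.471 -0.195 255;0 0.065 0.471 -0.195 255;0 0.065 0.471 -0.195 255;0 0.065 0.471 -0.195 255;0 0.065 0.471 -0.195 255;0 0.065 0.471 -0.195 255;0 0.065 0.471 -0.195 255;0 0.065 0.471 -0.195 255;0 0.065 0.471 -0.195 255"
}}

```text
clock: 4.13
position: [0.5012, -0.3212, 0.2528]
ee_rot: [1.128, 1.261, -1.129]
force: [1.6, 0.1, 0.2]
width: 0.157
```

```bash
python3 - <<'E'
from h import *
go([.5064,-.3836,.21],96.25)
E
```

```text
clock 4.13 pos [ 0.5012 -0.3212  0.2528] jaw -83.8 j7 -1.05 w 0.157 F [1.6 0.1 0.2]
shift [ 0.0427 -0.0015  0.0626] turn -0.000 tool axes x [-0.002  0.001 -1.   ] y [ 0.994  0.109 -0.002]
```

>>> {"method": "move_arm", "body": {
  "steps": "0 -0.001 0.03 0 255;0.02 -0.0015 0.055 0 255;0.025 -0.0015 0.058 0 255;0.025 -0.0015 0.058 0 255;0.025 -0.0015 0.058 0 255"
}}

```text
clock: 4.55
position: [0.5067, -0.376, 0.2276]
ee_rot: [1.129, 1.262, -1.128]
force: [0.6, 1.4, -0.4]
width: 0.158
```

```bash
python3 - <<'E'
from h import *
d=arm.get_image("wrist");np.savez("w3.npz",**d);cv2.imwrite("pics/w3.png",d["img"])
d=arm.get_image("scene");np.savez("s3.npz",**d);crop(d,310,150,520,310,3.6,"pics/s3.png")
go([.5064,-.3836,.21],96.25)
E
```

```text
clock 4.65 pos [ 0.5077 -0.3755  0.2292] jaw -83.6 j7 -0.97 w 0.154 F [ 0.1 -0.   0.2]
shift [ 0.0192 -0.0022  0.0079] turn 0.002 tool axes x [ 0.     0.001 -1.   ] y [0.994 0.111 0.001]
```

View pics/w3.png

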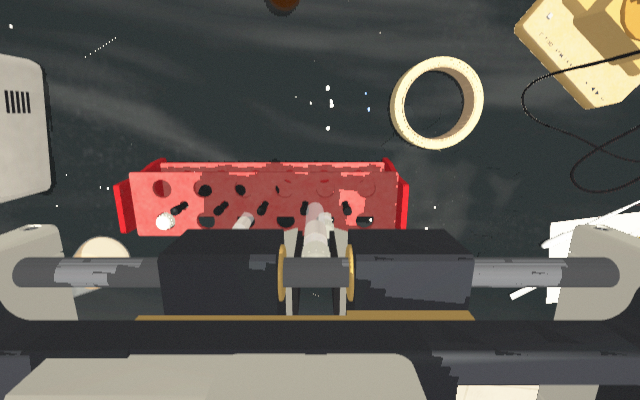

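View pics/s3.png

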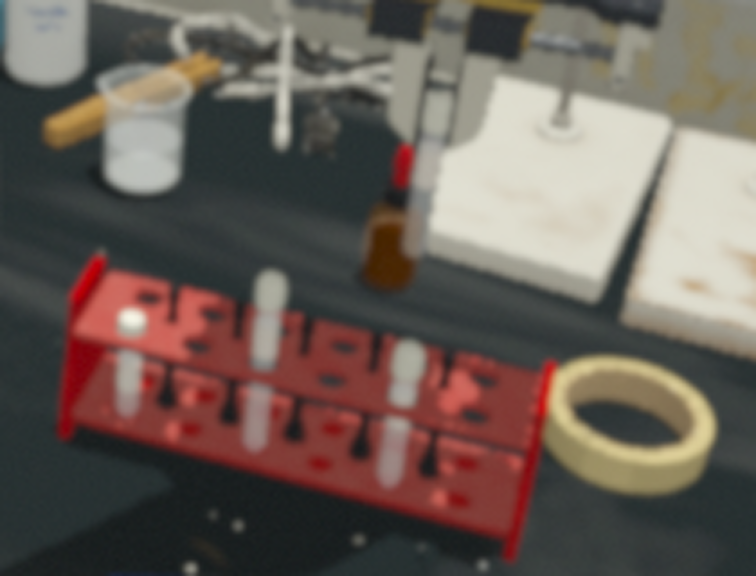

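```bash
python3 - <<'E'
from h import *
d=load("s3.npz");w=load("w3.npz")
p=np.array([.5077,-.3755,.2292])
for h in (.0245,0,-.04,-.0755):
    q=p+[0,0,h];print(h,proj(d,q),((np.array(proj(d,q))-[310,150])*3.6).round(0),np.round(proj(w,q),1))
crop(d,400,150,450,240,8,"pics/s3b.png");crop(w,270,180,370,320,5,"pics/w3b.png")
E
```

```text
0.0245 (np.float64(432.3066065959638), np.float64(176.63253304236517)) [440.  96.] [314.3 267.4]
0 (np.float64(430.44103409134715), np.float64(187.84134444133795)) [434. 136.] [314.6 245.9]
-0.04 (np.float64(427.5140039903801), np.float64(205.42765013552375)) [423. 200.] [314.9 221.4]
-0.0755 (np.float64(425.0323769739493), np.float64(220.33786623322763)) [414. 253.] [315.1 206.3]
```

View pics/s3b.png

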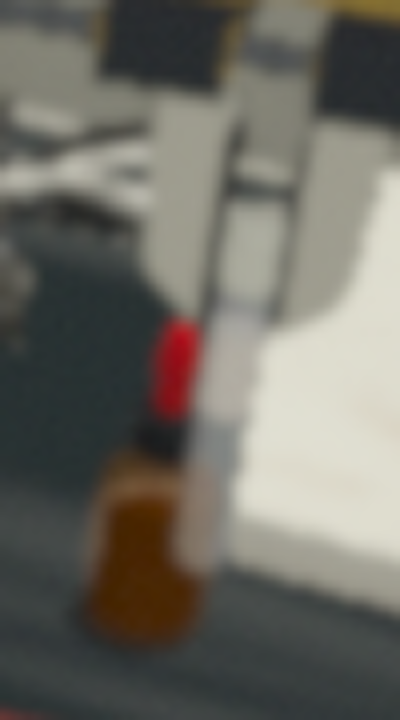

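View pics/w3b.png

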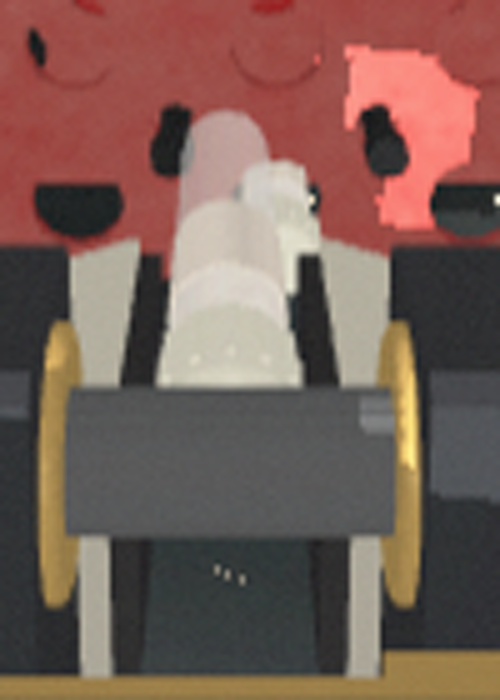

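>>> {"method": "move_arm", "body": {
  "steps": "0.02 -0.002 0.008 0 255;0.03 -0.002 0.008 0 255;0.035 -0.002 0.008 0 255;0.035 -0.002 0.008 0 255;0.035 -0.002 0.008 0 255"
}}

```text
clock: 5.07
position: [0.5062, -0.3847, 0.1941]
ee_rot: [1.128, 1.259, -1.128]
force: [1.1, 0.4, 0.8]
width: 0.157
```

```bash
python3 - <<'E'
from h import *
d=arm.get_image("wrist");np.savez("w4.npz",**d);crop(d,200,130,430,290,3.4,"pics/w4.png")
d=arm.get_image("scene");np.savez("s4.npz",**d);crop(d,380,170,480,300,5,"pics/s4.png")
go([.5064,-.3836,.0925],96.25)
E
```

```text
clock 5.17 pos [ 0.5065 -0.3852  0.1946] jaw -83.7 j7 -0.97 w 0.154 F [ 1.4 -0.2  0.1]
shift [ 0.1021 -0.     -0.0017] turn 0.000 tool axes x [ 0.001 -0.    -1.   ] y [0.994 0.109 0.001]
```

View pics/w4.png

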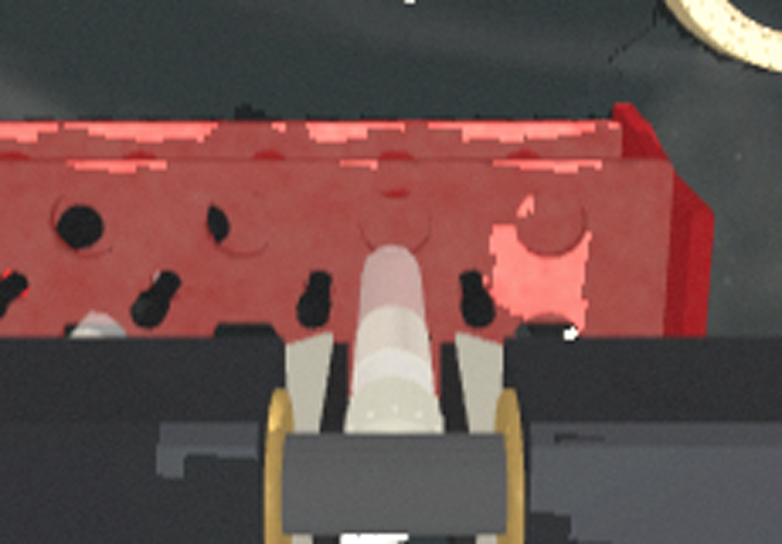

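View pics/s4.png

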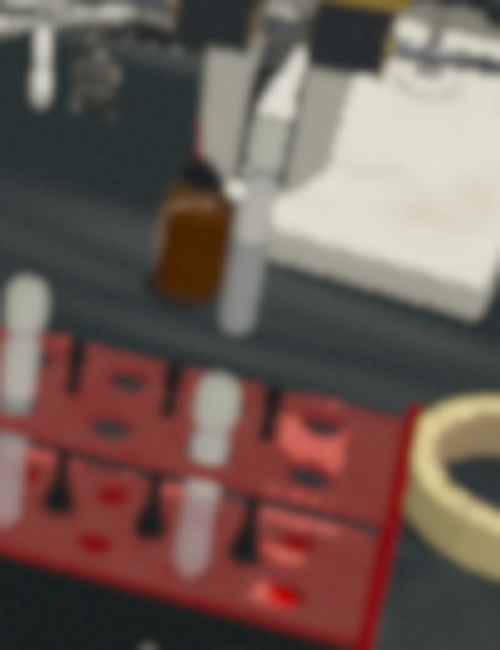

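```bash
python3 - <<'E'
from h import *
d=load("w4.npz")
for uv in [(80,226),(237,222),(395,220),(553,222)]: print(onz(d,200+uv[0]/3.4-.4,130+uv[1]/3.4-.4,.083).round(4), pt(d,200+uv[0]/3.4,130+uv[1]/3.4).round(4))
E
```

```text
[ 0.4973 -0.3045  0.083 ] [ 0.482  -0.2907  0.0306]
[ 0.5027 -0.3445  0.083 ] [ 0.4855 -0.3372  0.0194]
[ 0.5076 -0.3848  0.083 ] [ 0.4914 -0.387   0.0186]
[ 0.5115 -0.4252  0.083 ] [ 0.4964 -0.4369  0.0191]
```

>>> {"method": "move_arm", "body": {
  "steps": "0.015 0 -0.001 0 255;0.03 0 -0.001 0 255;0.045 0 -0.001 0 255;0.06 0 -0.001 0 255;0.07 0 -0.001 0 255;0.08 0 -0.001 0 255;0.09 0 -0.001 0 255;0.09 0 -0.001 0 255"
}}

```text
clock: 5.83
position: [0.5051, -0.3841, 0.102]
ee_rot: [1.129, 1.261, -1.129]
force: [-0.8, -0.5, 0.2]
width: 0.158
```

```bash
python3 - <<'E'
from h import *
go([.5064,-.3841,.0925],96.25)
d=arm.get_image("wrist");np.savez("w5.npz",**d);crop(d,200,130,430,290,3.4,"pics/w5.png")
d=arm.get_image("scene");crop(d,380,170,480,300,5,"pics/s5.png")
E
```

```text
clock 5.83 pos [ 0.5051 -0.3841  0.102 ] jaw -83.8 j7 -0.99 w 0.158 F [-0.8 -0.5  0.2]
shift [0.0095 0.0013 0.0002] turn -0.000 tool axes x [-0.002  0.001 -1.   ] y [ 0.994  0.109 -0.002]
```

View pics/s5.png

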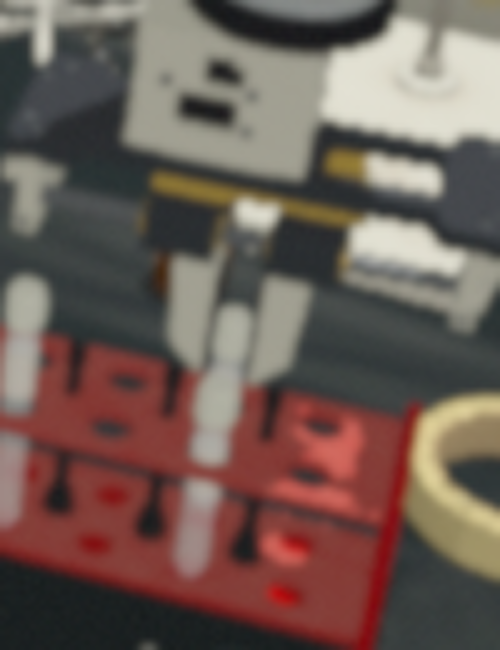

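>>> {"method": "move_arm", "body": {
  "steps": "0.003 0.001 0 0 255;0.006 0.001 0 0 255;0.009 0.001 0 0 255;0.01 0.001 0 0 255;0.01 0.001 0 0 255"
}}

```text
clock: 6.35
position: [0.5066, -0.3844, 0.0934]
ee_rot: [1.129, 1.259, -1.129]
force: [1.0, -0.4, -1.8]
width: 0.156
```

```bash
python3 - <<'E'
from h import *
go([.5064,-.3841,.0925],96.25)
E
```

```text
clock 6.35 pos [ 0.5066 -0.3844  0.0934] jaw -83.8 j7 -0.99 w 0.156 F [ 1.  -0.4 -1.8]
shift [ 0.0009 -0.0002 -0.0003] turn -0.000 tool axes x [-0.  0. -1.] y [ 0.994  0.109 -0.   ]
```

>>> {"method": "move_arm", "body": {
  "steps": "0.001 0 0 0 255;0.002 0 0 0 255;0.003 0 0 0 255;0.003 0 0 0 255"
}}

```text
clock: 6.68
position: [0.507, -0.3845, 0.0909]
ee_rot: [1.129, 1.258, -1.129]
force: [0.1, -0.2, 0.1]
width: 0.156
```

```bash
python3 - <<'E'
from h import *
go([.5064,-.3841,.0925],96.25)
E
```

```text
clock 6.68 pos [ 0.507  -0.3845  0.0909] jaw -83.8 j7 -0.99 w 0.156 F [ 0.1 -0.2  0.1]
shift [-0.0016 -0.0005 -0.0005] turn -0.000 tool axes x [ 0. -0. -1.] y [0.994 0.109 0.   ]
```

>>> {"method": "move_arm", "body": {
  "steps": "0.0015 0 0 0 255;0.003 0 0 0 255;0.003 0 0 0 255"
}}

```text
clock: 6.93
position: [0.5086, -0.3854, 0.0898]
ee_rot: [1.129, 1.254, -1.127]
force: [-0.2, -0.0, 12.4]
width: 0.156
```

```bash
python3 - <<'E'
from h import *
go([.5064,-.3841,.0925],96.25)
E
```

```text
clock 6.93 pos [ 0.5086 -0.3854  0.0898] jaw -83.8 j7 -0.99 w 0.156 F [-0.2 -0.  12.4]
shift [-0.0027 -0.0021 -0.0015] turn -0.000 tool axes x [ 0.004 -0.002 -1.   ] y [0.994 0.109 0.004]
```

>>> {"method": "move_arm", "body": {
  "steps": "-0.0015 0 0 0 255;-0.002 0 0 0 205;-0.002 0 0 0 195;-0.002 0 0 0 190;-0.002 0 0 0 185;-0.002 0 0 0 185"
}}

```text
clock: 7.43
position: [0.5066, -0.3843, 0.0894]
ee_rot: [1.129, 1.259, -1.129]
force: [0.0, 0.5, 0.0]
width: 0.272
```

>>> {"method": "move_arm", "body": {
  "steps": "-0.01 0 0 0 185;-0.03 0 0 0 185;-0.06 0 0 0 185;-0.09 0 0 0 185;-0.11 0 0 0 170;-0.11 0 0 0 150"
}}

```text
clock: 7.93
position: [0.5091, -0.3858, 0.2056]
ee_rot: [1.129, 1.25, -1.126]
force: [0.4, 0.1, 0.5]
width: 0.365
```

```bash
python3 - <<'E'
from h import *
d=arm.get_image("wrist");np.savez("w6.npz",**d);cv2.imwrite("pics/w6.png",d["img"])
d=arm.get_image("scene");np.savez("s6.npz",**d);crop(d,310,150,520,310,3.6,"pics/s6.png")
go([.4649,-.3078,.2],96.25)
d=load("s6.npz");P=cloud(d);g=d["img"].astype(int);m=((g.min(2)>150)&((g.max(2)-g.min(2))<40)&(P[...,2]>.085)&(P[...,1]<-.2)&(P[...,0]<.53)).astype(np.uint8)
k,l,st,c=cv2.connectedComponentsWithStats(m)
for i in range(1,k):
    if st[i,4]>6: q=P[l==i];print(c[i].round(1),st[i],np.nanmedian(q,0).round(4),np.nanmax(q[:,2]).round(4))
E
```

```text
clock 8.03 pos [ 0.5072 -0.3847  0.2011] jaw -83.8 j7 -0.97 w 0.399 F [-0.9  0.6 -0.9]
shift [ 0.0009 -0.0337 -0.0811] turn -0.000 tool axes x [ 0.002 -0.001 -1.   ] y [0.994 0.108 0.002]
[476.9 180.1] [470 179  14   5  15] [ 0.485  -0.4567  0.2803] 0.2813
[485.2 185. ] [482 181   7   8  20] [ 0.4804 -0.473   0.2759] 0.2851
[451.8 195.3] [443 182  15  25  56] [ 0.5007 -0.4198  0.2277] 0.2586
[384.2 237.3] [382 227   6  22  85] [ 0.4586 -0.3107  0.1189] 0.1409
[346.4 239.2] [343 237   7   5  29] [ 0.4521 -0.2305  0.0895] 0.0916
[424.8 248.1] [420 238  11  23 109] [ 0.4714 -0.3895  0.1099] 0.1171
```

View pics/w6.png

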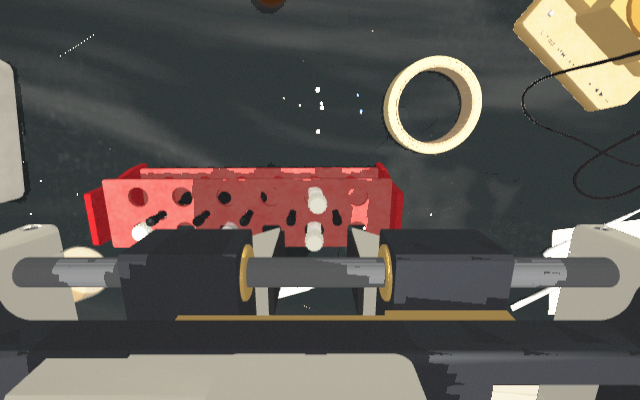

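View pics/s6.png

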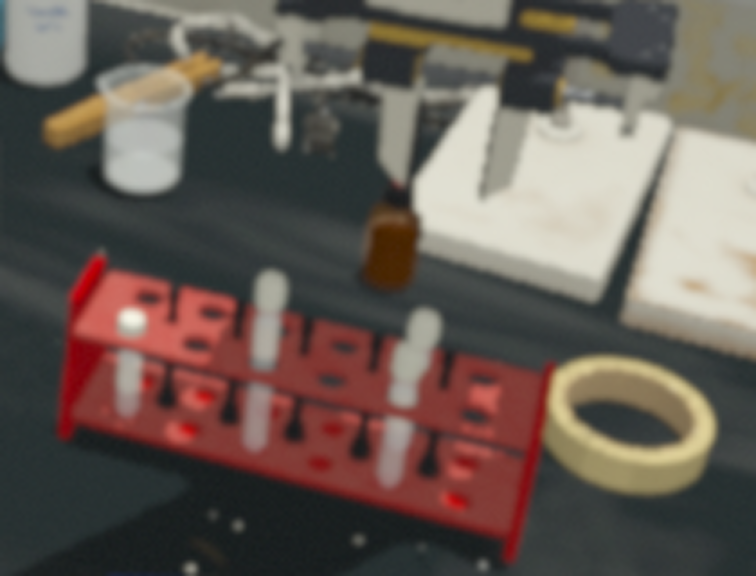

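>>> {"method": "move_arm", "body": {
  "steps": "0 -0.016 -0.04 0 150;0 -0.033 -0.08 0 150;0 -0.034 -0.081 0 150;0.03 -0.034 -0.081 0 150;0.06 -0.034 -0.081 0 150;0.085 -0.034 -0.081 0 150;0.085 -0.034 -0.081 0 150;0.085 -0.034 -0.081 0 150"
}}

```text
clock: 8.7
position: [0.4629, -0.3069, 0.1134]
ee_rot: [1.129, 1.263, -1.13]
force: [0.0, 0.7, 1.5]
width: 0.41
```

```bash
python3 - <<'E'
from h import *
go([.4649,-.3078,.116],96.25)
d=arm.get_image("scene");np.savez("s7.npz",**d);crop(d,310,150,520,310,3.6,"pics/s7.png")
E
```

```text
clock 8.70 pos [ 0.4629 -0.3069  0.1134] jaw -83.8 j7 -1.07 w 0.410 F [0.  0.7 1.5]
shift [-0.0026  0.0019  0.0011] turn -0.000 tool axes x [-0.004  0.002 -1.   ] y [ 0.994  0.109 -0.003]
```

View pics/s7.png

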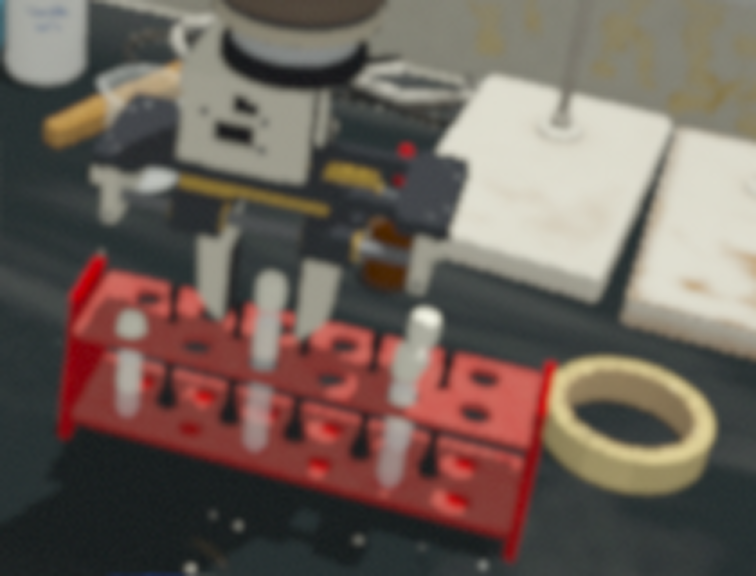

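>>> {"method": "move_arm", "body": {
  "steps": "-0.001 0.001 0.001 0 150;-0.001 0.001 0.001 0 150;-0.001 0.001 0.001 0 255;-0.001 0.001 0.001 0 255;-0.001 0.001 0.001 0 255;-0.001 0.001 0.001 0 255;-0.001 0.001 0.001 0 255;-0.001 0.001 0.001 0 255",
  "squeeze": 15
}}

```text
clock: 9.42
position: [0.4654, -0.3085, 0.1158]
ee_rot: [1.129, 1.258, -1.129]
force: [-0.3, 0.1, 1.5]
width: 0.154
```

```bash
python3 - <<'E'
from h import *
go([.4649,-.3078,.116],96.25)
E
```

```text
clock 9.42 pos [ 0.4654 -0.3085  0.1158] jaw -83.8 j7 -1.07 w 0.154 F [-0.3  0.1  1.5]
shift [-0.0002 -0.0004 -0.0008] turn -0.000 tool axes x [ 0. -0. -1.] y [0.994 0.108 0.   ]
```

>>> {"method": "move_arm", "body": {
  "steps": "-0.01 0 0 0 255;-0.03 0 0 0 255;-0.06 0 0 0 255;-0.09 0 0 0 255;-0.12 0 0 0 255;-0.15 0 0 0 255;-0.155 0 -0.03 0.06 255;-0.155 0 -0.07 0.12 255;-0.155 0 -0.11 0.195 255;-0.155 0 -0.15 0.195 255"
}}

```text
clock: 10.25
position: [0.4485, -0.1579, 0.2716]
ee_rot: [1.277, 1.163, -1.276]
force: [1.0, 0.1, 0.0]
width: 0.155
```

```bash
python3 - <<'E'
from h import *
d=arm.get_image("scene");np.savez("s8.npz",**d);crop(d,170,60,430,260,3,"pics/s8.png")
d=arm.get_image("top");np.savez("t8.npz",**d);crop(d,180,150,310,260,6,"pics/t8.png")
go([.4815,.092,.265],85)
E
```

```text
clock 10.35 pos [ 0.4488 -0.1525  0.2719] jaw -94.4 j7 -1.48 w 0.161 F [ 0.2 -0.8 -0. ]
shift [ 0.0074  0.0137 -0.2463] turn 0.010 tool axes x [ 0.001  0.002 -1.   ] y [ 0.997 -0.077  0.001]
```

View pics/s8.png

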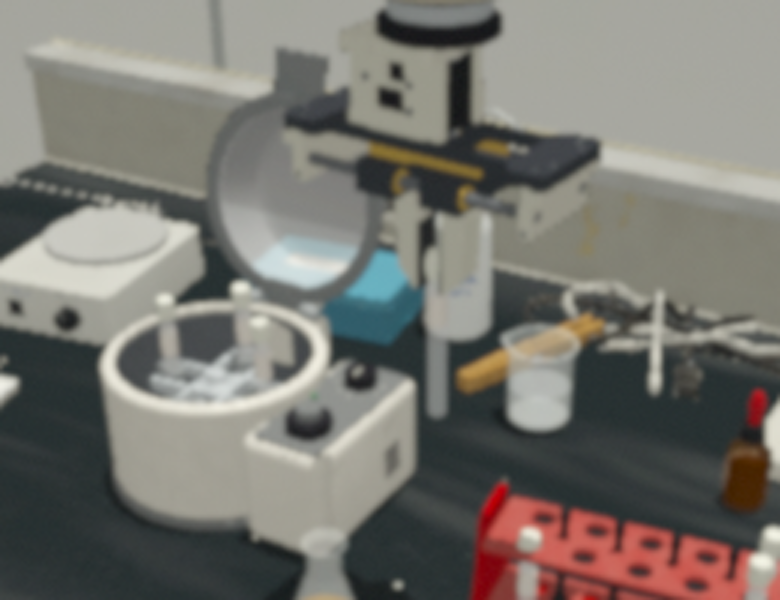

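View pics/t8.png

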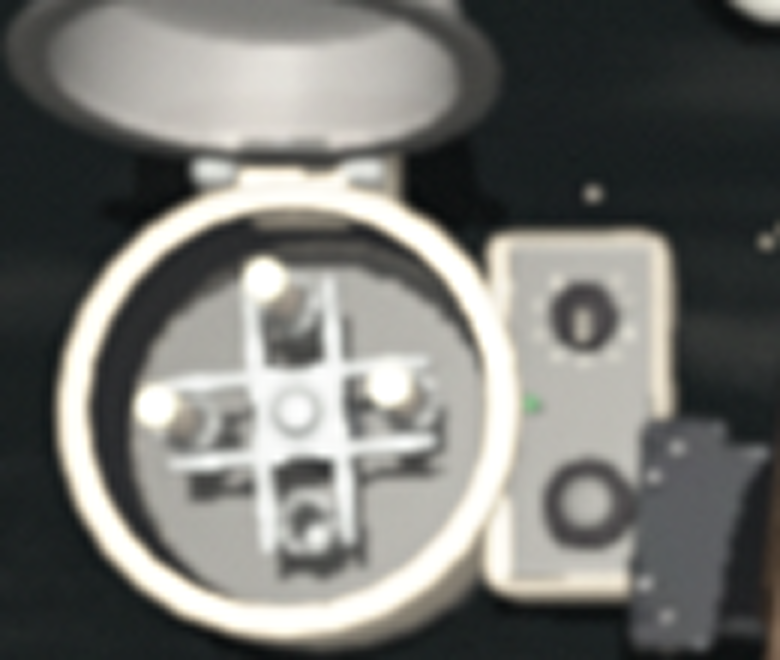

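```bash
python3 - <<'E'
from h import *
w=load("w2.npz");crop(w,255,75,375,215,5,"pics/w2b.png")
t=load("t8.npz");crop(t,222,225,246,250,24,"pics/t8b.png")
for d,n in((w,"w"),(t,"t")):
    P=cloud(d);g=d["img"].astype(int);m=((g.min(2)>185)&((g.max(2)-g.min(2))<40)&(abs(P[...,2]-.1545)<.006)&(P[...,1]>0)).astype(np.uint8)
    k,l,st,c=cv2.connectedComponentsWithStats(m)
    for i in range(1,k):
        if st[i,4]>10: print(n,c[i].round(1),st[i,4],onz(d,*c[i],.155).round(4))
E
```

```text
w [297.6  89.6] 254 [0.5735 0.0986 0.155 ]
w [362.6 138.8] 225 [0.5309 0.0495 0.155 ]
w [252.7 156.4] 209 [0.5243 0.141  0.155 ]
t [170.2  17.2] 1843 [1.0265 0.2298 0.155 ]
t [37.1 20.5] 774 [1.026  0.5591 0.155 ]
t [257.3  21.5] 42 [1.0098 0.0141 0.155 ]
t [223.5 196.5] 32 [0.5737 0.1005 0.155 ]
t [244.2 214. ] 34 [0.5305 0.0519 0.155 ]
t [205.5 217.4] 31 [0.5248 0.1434 0.155 ]
```

View pics/w2b.png

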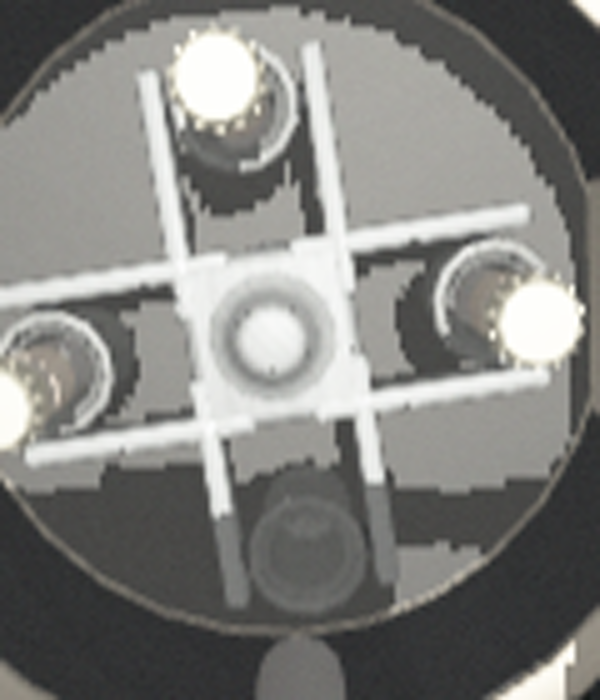

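View pics/t8b.png

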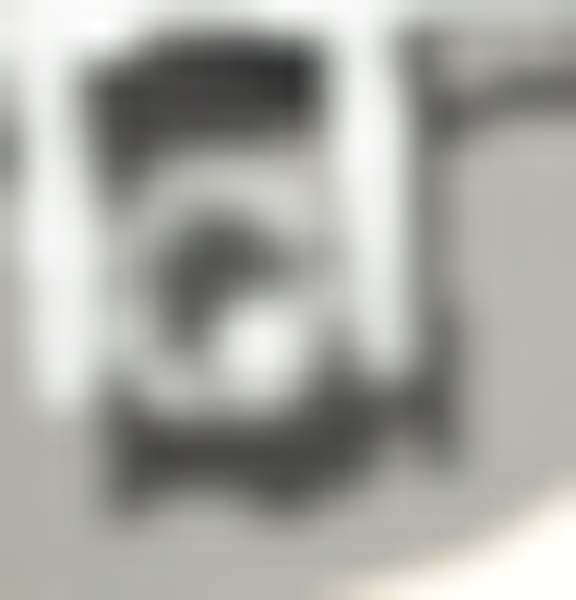

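```bash
python3 - <<'E'
from h import *
w=load("w2.npz");t=load("t8.npz")
print(onz(w,315.8,184.8,.09),onz(t,231.1,236.6,.09))
go([.4818,.0915,.265],85)
E
```

```text
[0.48259122 0.09224352 0.09      ] [0.4825529  0.09258689 0.09      ]
clock 10.35 pos [ 0.4488 -0.1525  0.2719] jaw -94.4 j7 -1.48 w 0.161 F [ 0.2 -0.8 -0. ]
shift [ 0.0074  0.014  -0.2459] turn 0.010 tool axes x [ 0.001  0.002 -1.   ] y [ 0.997 -0.077  0.001]
```

>>> {"method": "move_arm", "body": {
  "steps": "0 0.014 -0.246 0 255;0 0.014 -0.246 0 255;0 0.014 -0.246 0 255;0 0.014 -0.246 0 255;0 0.014 -0.246 0 255;0 0.014 -0.246 0 255;0 0.014 -0.246 0 255;0 0.014 -0.246 0 255;0 0.014 -0.246 0 255"
}}

```text
clock: 11.1
position: [0.4842, 0.0837, 0.2709]
ee_rot: [1.272, 1.167, -1.273]
force: [-0.5, -0.4, -0.4]
width: 0.152
```

```bash
python3 - <<'E'
from h import *
d=arm.get_image("wrist");np.savez("w9.npz",**d);crop(d,200,20,430,290,3,"pics/w9.png")
d=arm.get_image("scene");np.savez("s9.npz",**d);crop(d,180,80,310,220,4,"pics/s9.png")
go([.4822,.0918,.205],85)
s=arm.observe()["position"]
for h in (.025,-.05,-.0998): print(h,np.round(proj(load("s9.npz"),s+[0,0,h]),1),np.round(proj(load("w9.npz"),s+[0,0,h]),1))
E
```

```text
clock 11.20 pos [0.4842 0.0827 0.2708] jaw -95.1 j7 -2.04 w 0.158 F [0.9 0.8 0.2]
shift [ 0.0658 -0.0028 -0.009 ] turn -0.001 tool axes x [-0.    -0.001 -1.   ] y [ 0.996 -0.089 -0.   ]
0.025 [227.8 115.2] [317.3 268.2]
-0.05 [231.  146.1] [316.7 217.5]
-0.0998 [232.9 165.3] [316.5 199. ]
```

View pics/w9.png

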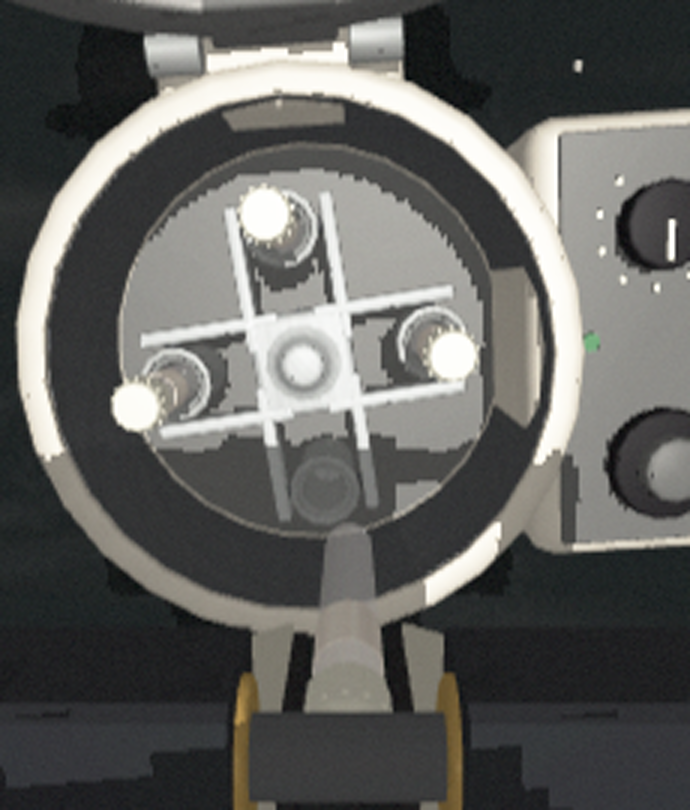

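View pics/s9.png

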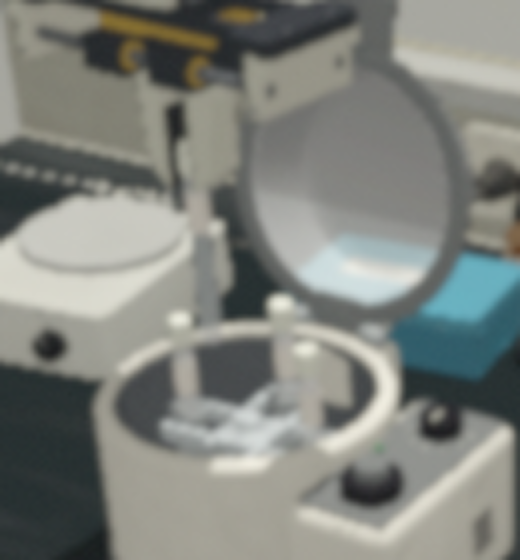

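```bash
python3 - <<'E'
from h import *
w=load("w9.npz");print(onz(w,307.9,182.6,.09))
E
```

```text
[0.48220722 0.09196312 0.09      ]
```

>>> {"method": "move_arm", "body": {
  "steps": "0 -0.0023 -0.009 0 255;0 -0.0023 -0.009 0 255;0.02 -0.0023 -0.009 0 255;0.04 -0.0023 -0.009 0 255;0.06 -0.0023 -0.009 0 255;0.065 -0.0023 -0.009 0 255;0.065 -0.0023 -0.009 0 255;0.065 -0.0023 -0.009 0 255"
}}

```text
clock: 11.87
position: [0.4829, 0.0937, 0.2063]
ee_rot: [1.273, 1.167, -1.272]
force: [0.3, 0.9, -0.2]
width: 0.158
```

```bash
python3 - <<'E'
from h import *
d=arm.get_image("wrist");np.savez("w10.npz",**d);crop(d,250,80,390,230,5,"pics/w10.png")
go([.4822,.0918,.131],85)
s=arm.observe()["position"]
for h in (-.05,-.0998): print(h,np.round(proj(d,s+[0,0,h]),1))
E
```

```text
clock 11.92 pos [0.4833 0.0938 0.2068] jaw -95.0 j7 -2.09 w 0.158 F [-1.2  0.1  0.2]
shift [ 0.0758 -0.001   0.0022] turn 0.001 tool axes x [ 0.001  0.    -1.   ] y [ 0.996 -0.086  0.001]
-0.05 [315.  217.4]
-0.0998 [315.2 198.9]
```

View pics/w10.png

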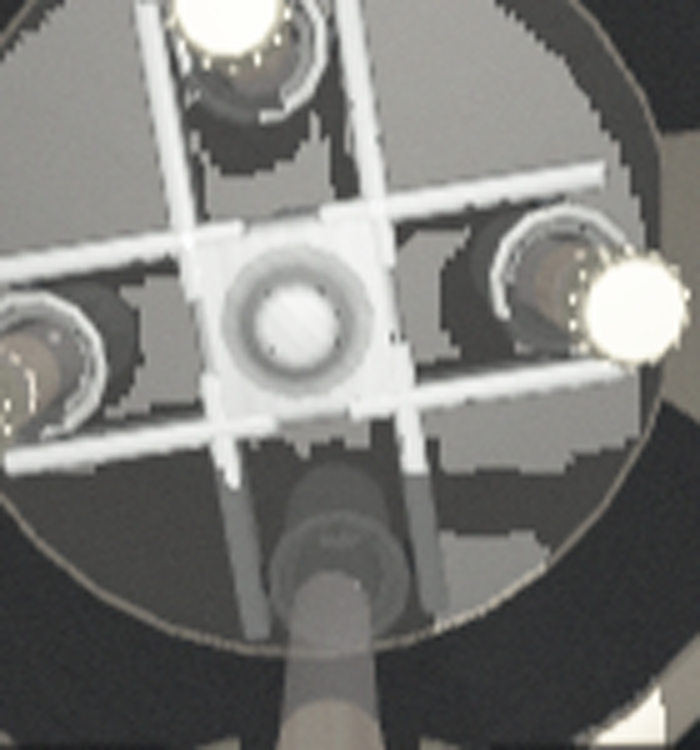

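```bash
python3 - <<'E'
from h import *
w=load("w10.npz");print(onz(w,317.6,195.2,.09), onz(w,316.4,198.9,.107))
E
```

```text
[0.48206479 0.09180098 0.09      ] [0.48321287 0.09280802 0.107     ]
```

>>> {"method": "move_arm", "body": {
  "steps": "0 -0.001 0.001 0 255;0.005 -0.001 0.001 0 255;0.01 -0.001 0.001 0 255;0.015 -0.001 0.001 0 255;0.02 -0.001 0.001 0 255;0.025 -0.001 0.001 0 255;0.03 -0.001 0.001 0 255;0.03 -0.001 0.001 0 255"
}}

```text
clock: 12.58
position: [0.4809, 0.0926, 0.1745]
ee_rot: [1.271, 1.168, -1.274]
force: [0.1, 0.3, -0.1]
width: 0.157
```

```bash
python3 - <<'E'
from h import *
go([.4822,.0918,.131],85)
d=arm.get_image("wrist");np.savez("w11.npz",**d);crop(d,250,80,390,230,5,"pics/w11.png")
E
```

```text
clock 12.58 pos [0.4809 0.0926 0.1745] jaw -94.9 j7 -2.11 w 0.157 F [ 0.1  0.3 -0.1]
shift [0.0435 0.0014 0.0006] turn 0.001 tool axes x [-0.002 -0.    -1.   ] y [ 0.996 -0.086 -0.002]
```

View pics/w11.png

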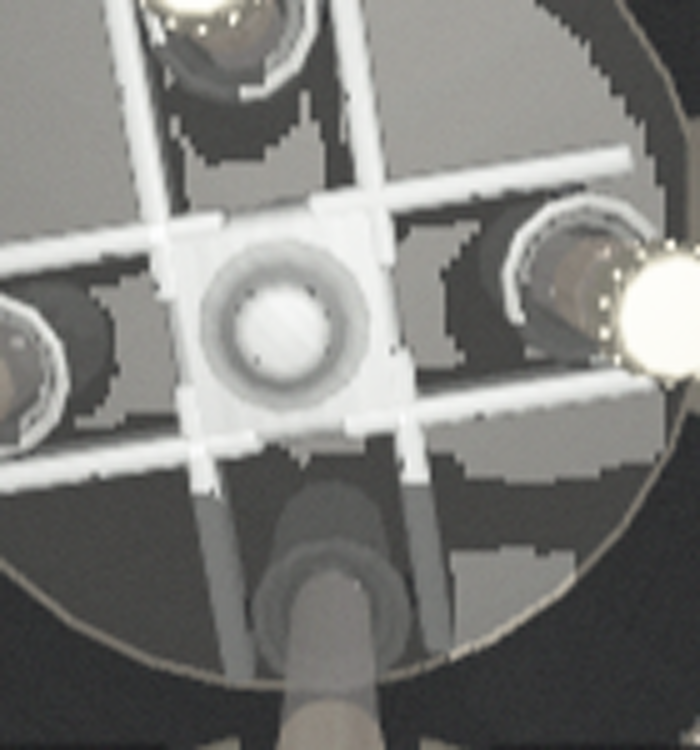

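>>> {"method": "move_arm", "body": {
  "steps": "0.006 0.0005 0 0 255;0.012 0.0005 0 0 255;0.018 0.0005 0 0 255;0.024 0.0005 0 0 255;0.03 0.0005 0 0 255;0.034 0.0005 0 0 255;0.037 0.0005 0 0 255;0.037 0.0005 0 0 255"
}}

```text
clock: 13.3
position: [0.4817, 0.0926, 0.138]
ee_rot: [1.272, 1.168, -1.273]
force: [-0.2, 0.2, -0.0]
width: 0.157
```

```bash
python3 - <<'E'
from h import *
go([.4822,.0918,.131],85)
E
```

```text
clock 13.30 pos [0.4817 0.0926 0.138 ] jaw -94.9 j7 -2.14 w 0.157 F [-0.2  0.2 -0. ]
shift [0.007  0.0006 0.0008] turn 0.001 tool axes x [-0.001 -0.    -1.   ] y [ 0.996 -0.086 -0.001]
```

>>> {"method": "move_arm", "body": {
  "steps": "0.003 0 0 0 255;0.005 0 0 0 255;0.007 0 0 0 255;0.007 0 0 0 255;0.007 0 0 0 255"
}}

```text
clock: 13.72
position: [0.4821, 0.0927, 0.1317]
ee_rot: [1.272, 1.167, -1.272]
force: [-0.0, 0.5, -0.3]
width: 0.154
```

```bash
python3 - <<'E'
from h import *
go([.4822,.0918,.131],85)
E
```

```text
clock 13.72 pos [0.4821 0.0927 0.1317] jaw -94.9 j7 -2.15 w 0.154 F [-0.   0.5 -0.3]
shift [0.0007 0.0002 0.0009] turn 0.001 tool axes x [ 0. -0. -1.] y [ 0.996 -0.086  0.   ]
```

>>> {"method": "move_arm", "body": {
  "steps": "0.001 0 0 0 255;0.002 0 0 0 255;0.003 0 0 0 255;0.003 0 0 0 255"
}}

```text
clock: 14.05
position: [0.4832, 0.0931, 0.1296]
ee_rot: [1.274, 1.166, -1.27]
force: [-0.1, 0.1, 8.2]
width: 0.158
```

```bash
python3 - <<'E'
from h import *
go([.4822,.0918,.129],85)
E
```

```text
clock 14.05 pos [0.4832 0.0931 0.1296] jaw -94.9 j7 -2.15 w 0.158 F [-0.1  0.1  8.2]
shift [ 0.0006 -0.0009  0.0014] turn 0.001 tool axes x [ 0.002  0.001 -1.   ] y [ 0.996 -0.086  0.002]
```

>>> {"method": "move_arm", "body": {
  "steps": "-0.001 0 0 0 255;-0.001 0 0 0 205;-0.001 0 0 0 195;-0.001 0 0 0 190;-0.001 0 0 0 175;-0.001 0 0 0 165;-0.001 0 0 0 165"
}}

```text
clock: 14.63
position: [0.482, 0.0927, 0.1296]
ee_rot: [1.272, 1.167, -1.273]
force: [0.0, 0.2, -0.1]
width: 0.345
```

>>> {"method": "move_arm", "body": {
  "steps": "-0.01 0 0 0 165;-0.03 0 0 0 165;-0.06 0 0 0 165;-0.09 0 0 0 165;-0.12 0 0 0 165;-0.12 0 0 0 165"
}}

```text
clock: 15.13
position: [0.4847, 0.094, 0.256]
ee_rot: [1.278, 1.163, -1.265]
force: [0.1, 0.2, 0.3]
width: 0.353
```

```bash
python3 - <<'E'
from h import *
d=arm.get_image("wrist");np.savez("w12.npz",**d);crop(d,160,0,480,240,2.4,"pics/w12.png")
s=arm.get_image("scene");np.savez("s12.npz",**s);crop(s,180,80,310,240,4,"pics/s12.png")
go(None)
for d in (d,s):
    P=cloud(d);g=d["img"].astype(int);m=((g.min(2)>120)&((g.max(2)-g.min(2))<40)&(P[...,2]>.14)&(P[...,2]<.165)&(P[...,1]>0.02)&(P[...,1]<.17)&(P[...,0]<.6)&(P[...,0]>.45)).astype(np.uint8)
    k,l,st,c=cv2.connectedComponentsWithStats(m)
    for i in range(1,k):
        if st[i,4]>5: q=P[l==i];print(c[i].round(1),st[i,4],onz(d,*c[i],.155).round(4),np.nanmax(q[:,2]).round(4))
E
```

```text
clock 15.23 pos [0.4828 0.093  0.2514] jaw -95.0 j7 -2.07 w 0.353 F [ 0.2  0.7 -0.5]
shift [0. 0. 0.] turn 0.000 tool axes x [ 0.003  0.    -1.   ] y [ 0.996 -0.086  0.003]
[300.3  90.4] 327 [0.573  0.0983 0.155 ] 0.1572
[364.4 139.2] 308 [0.5315 0.0506 0.155 ] 0.1565
[255.7 156.4] 311 [0.5253 0.1396 0.155 ] 0.1564
[315.8 205.1] 285 [0.4801 0.0943 0.155 ] 0.1558
[250.4 158.1] 39 [0.5606 0.0885 0.155 ] 0.1566
[224.9 162.1] 45 [0.5118 0.1303 0.155 ] 0.1556
[256.5 169.6] 46 [0.5176 0.0399 0.155 ] 0.1565
[228.  174.5] 50 [0.4652 0.0842 0.155 ] 0.1548
```

View pics/w12.png

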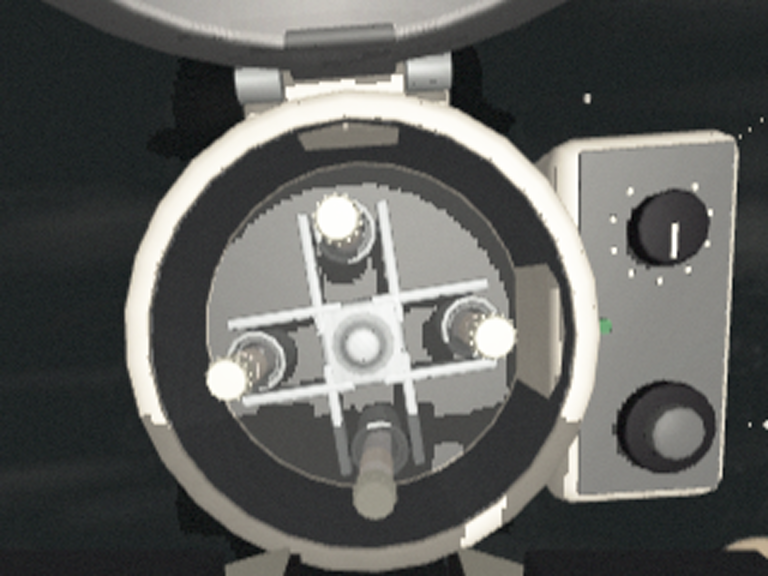

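View pics/s12.png

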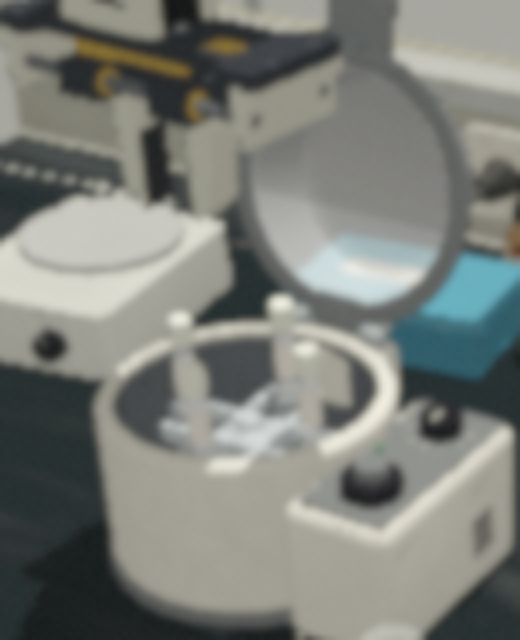

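```bash
python3 - <<'E'
from h import *
w=load("w12.npz")
for z in (.122,.124): print(z,onz(w,442.9,179.5,z).round(4))
print(pt(w,443,180).round(4),pt(w,440,178).round(4),pt(w,437,170).round(4))
go([.483,.094,.41],88.7);go([.705,.094,.40],88.7)
E
```

```text
0.122 [ 0.4856 -0.0253  0.122 ]
0.124 [ 0.486  -0.0245  0.124 ]
[ 0.4847 -0.0261  0.1202] [ 0.4868 -0.0235  0.1197] [ 0.4942 -0.0213  0.1177]
clock 15.23 pos [0.4828 0.093  0.2514] jaw -95.0 j7 -2.07 w 0.353 F [ 0.2  0.7 -0.5]
shift [-0.1586  0.0006 -0.0012] turn -0.064 tool axes x [ 0.003  0.    -1.   ] y [ 0.996 -0.086  0.003]
clock 15.23 pos [0.4828 0.093  0.2514] jaw -95.0 j7 -2.07 w 0.353 F [ 0.2  0.7 -0.5]
shift [-0.1479  0.2218 -0.0203] turn -0.064 tool axes x [ 0.003  0.    -1.   ] y [ 0.996 -0.086  0.003]
```

>>> {"method": "move_arm", "body": {
  "steps": "-0.04 0 0 -0.064 255;-0.08 0 0 -0.064 255;-0.12 0 0 -0.064 255;-0.155 0 0 -0.064 255;-0.155 0.02 0 -0.064 255;-0.155 0.06 -0.005 -0.064 255;-0.155 0.1 -0.01 -0.064 255;-0.155 0.14 -0.014 -0.064 255;-0.155 0.18 -0.017 -0.064 255;-0.155 0.22 -0.02 -0.064 255"
}}

```text
clock: 16.07
position: [0.7043, 0.0934, 0.4031]
ee_rot: [1.224, 1.199, -1.228]
force: [0.1, -0.8, 1.1]
width: 0.002
```

```bash
python3 - <<'E'
from h import *
go([.705,.094,.315],88.7)
s=arm.get_image("scene");np.savez("s13.npz",**s);crop(s,180,0,380,200,3,"pics/s13.png")
E
```

```text
clock 16.07 pos [0.7043 0.0934 0.4031] jaw -91.3 j7 -1.92 w 0.002 F [ 0.1 -0.8  1.1]
shift [ 0.0881  0.0008 -0.0007] turn 0.000 tool axes x [-0.002 -0.001 -1.   ] y [ 1.    -0.022 -0.002]
```

View pics/s13.png

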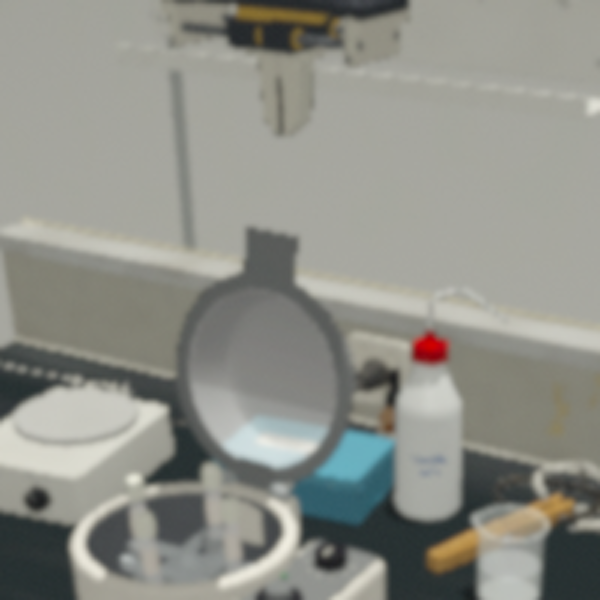

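>>> {"method": "move_arm", "body": {
  "steps": "0.03 0 0 0 255;0.06 0 0 0 255;0.086 0 0 0 255;0.086 0 0 0 255;0.086 -0.01 0 0 255;0.084 -0.025 0 0 255;0.082 -0.045 0 0 255;0.082 -0.064 0 0 255;0.082 -0.08 0 0 255;0.083 -0.095 0 0 255"
}}

```text
clock: 16.95
position: [0.6075, 0.0959, 0.3232]
ee_rot: [1.226, 1.197, -1.224]
force: [1.2, -0.7, -0.5]
width: 0.006
```

```bash
python3 - <<'E'
from h import *
go([.585,.096,.315],88.7)
go([.528,.096,.292],88.7)
s=arm.get_image("scene");np.savez("s14.npz",**s);crop(s,180,0,380,200,3,"pics/s14.png")
E
```

```text
clock 16.95 pos [0.6075 0.0959 0.3232] jaw -91.3 j7 -1.98 w 0.006 F [ 1.2 -0.7 -0.5]
shift [ 0.0082 -0.0225  0.0004] turn 0.001 tool axes x [ 0.002  0.    -1.   ] y [ 1.    -0.022  0.002]
clock 16.95 pos [0.6075 0.0959 0.3232] jaw -91.3 j7 -1.98 w 0.006 F [ 1.2 -0.7 -0.5]
shift [ 0.0311 -0.0795  0.0016] turn 0.001 tool axes x [ 0.002  0.    -1.   ] y [ 1.    -0.022  0.002]
```

View pics/s14.png

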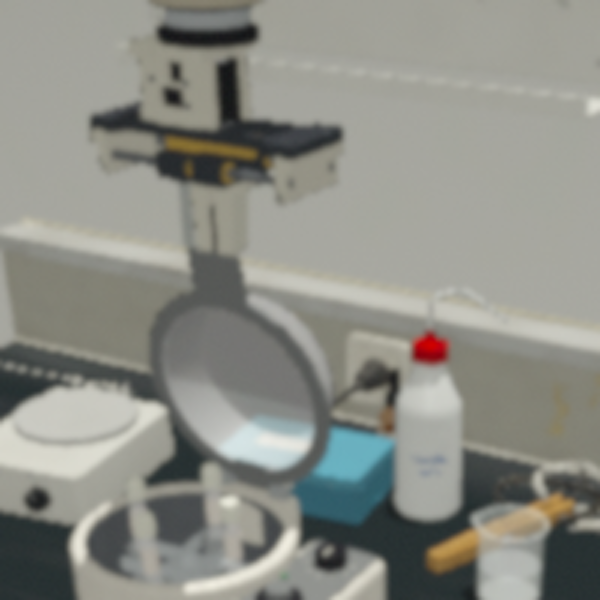

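>>> {"method": "move_arm", "body": {
  "steps": "0.004 -0.011 0 0 255;0.008 -0.022 0 0 255;0.013 -0.037 0 0 255;0.017 -0.051 0 0 255;0.024 -0.065 0 0 255;0.031 -0.079 0 0 255;0.04 -0.092 0 0 255;0.049 -0.104 0 0 255;0.06 -0.116 0 0 255;0.07 -0.127 0 0 255"
}}

```text
clock: 17.83
position: [0.4812, 0.0989, 0.2524]
ee_rot: [1.226, 1.198, -1.224]
force: [0.2, -0.2, 0.7]
width: 0.008
```

```bash
python3 - <<'E'
from h import *
go([.433,.098,.163],88.7)
s=arm.get_image("scene");np.savez("s15.npz",**s);crop(s,150,20,350,240,2.7,"pics/s15.png")
E
```

```text
clock 17.83 pos [0.4812 0.0989 0.2524] jaw -91.3 j7 -2.02 w 0.008 F [ 0.2 -0.2  0.7]
shift [ 0.0894 -0.0483  0.0019] turn 0.001 tool axes x [ 0.001  0.    -1.   ] y [ 1.    -0.022  0.001]
```

View pics/s15.png

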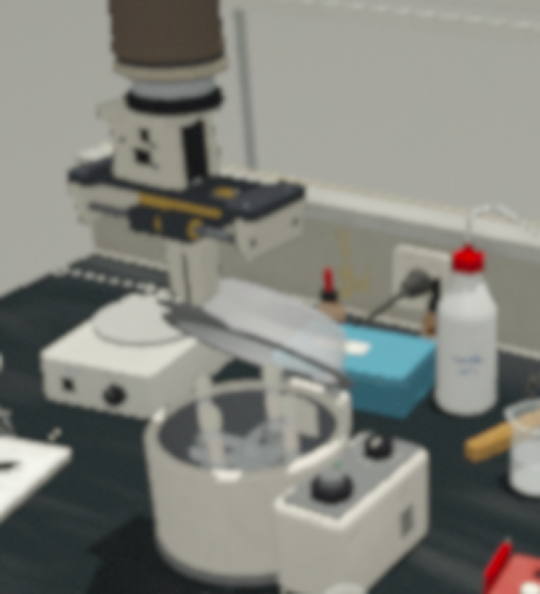

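>>> {"method": "move_arm", "body": {
  "steps": "0.012 -0.01 0 0 255;0.024 -0.02 0 0 255;0.037 -0.027 0 0 255;0.05 -0.034 0 0 255;0.06 -0.039 0 0 255;0.07 -0.043 0 0 255;0.08 -0.046 0 0 255;0.09 -0.049 0 0 255;0.1 -0.052 0 0 255;0.11 -0.054 0 0 255"
}}

```text
clock: 18.72
position: [0.4283, 0.1002, 0.1423]
ee_rot: [1.226, 1.198, -1.225]
force: [-0.4, -0.3, -0.3]
width: 0.0
```

>>> {"method": "move_arm", "body": {
  "steps": "0.008 -0.002 0 0 255;0.014 -0.003 0 0 255;0.019 -0.004 0 0 255;0.022 -0.005 0 0 255;0.022 -0.005 0 0 255"
}}

```text
clock: 19.13
position: [0.4236, 0.1002, 0.1218]
ee_rot: [1.227, 1.196, -1.224]
force: [-5.7, -2.9, 28.2]
width: 0.004
```

```bash
python3 - <<'E'
from h import *
go([.4235,.099,.122],88.7)
s=arm.get_image("scene");np.savez("s16.npz",**s);crop(s,150,20,350,240,2.7,"pics/s16.png")
E
```

```text
clock 19.13 pos [0.4236 0.1002 0.1218] jaw -91.3 j7 -2.15 w 0.004 F [-5.7 -2.9 28.2]
shift [-0.0002 -0.0001  0.0012] turn 0.000 tool axes x [ 0.003 -0.001 -1.   ] y [ 1.    -0.022  0.003]
```

View pics/s16.png

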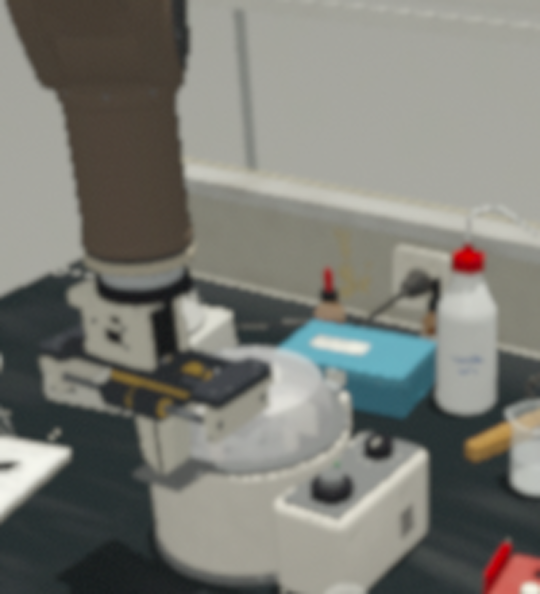

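>>> {"method": "move_arm", "body": {
  "steps": "-0.004 0 0 0 255;-0.004 0 0 0 255;-0.01 0 0 0 255;-0.03 -0.005 0 0 255;-0.06 -0.005 0 0 255;-0.1 -0.005 0 0 255;-0.13 -0.005 0.03 -0.125 255;-0.13 0.02 0.06 -0.25 255;-0.13 0.04 0.1 -0.375 255;-0.13 0.06 0.125 -0.5 255"
}}

```text
clock: 20.02
position: [0.4762, -0.0224, 0.2511]
ee_rot: [0.887, 1.381, -0.886]
force: [0.0, 0.5, 0.2]
width: 0.005
```

```bash
python3 - <<'E'
from h import *
go([.486,-.025,.22],-1)
s=arm.get_image("scene");np.savez("s17.npz",**s);crop(s,150,20,350,240,2.7,"pics/s17.png")
s=arm.get_image("wrist");np.savez("w17.npz",**s);cv2.imwrite("pics/w17.png",s["img"])
E
```

```text
clock 20.02 pos [ 0.4762 -0.0224  0.2511] jaw -65.3 j7 -1.31 w 0.005 F [0.  0.5 0.2]
shift [0.0311 0.0078 0.0064] turn -1.123 tool axes x [ 0.002 -0.001 -1.   ] y [0.909 0.417 0.001]
```

View pics/s17.png

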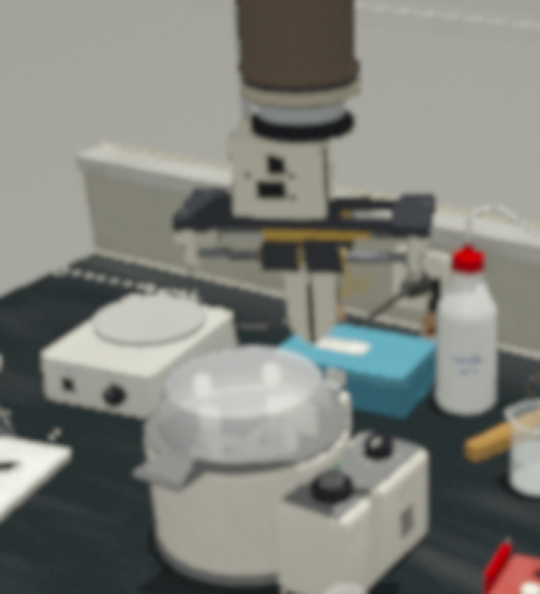

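View pics/w17.png

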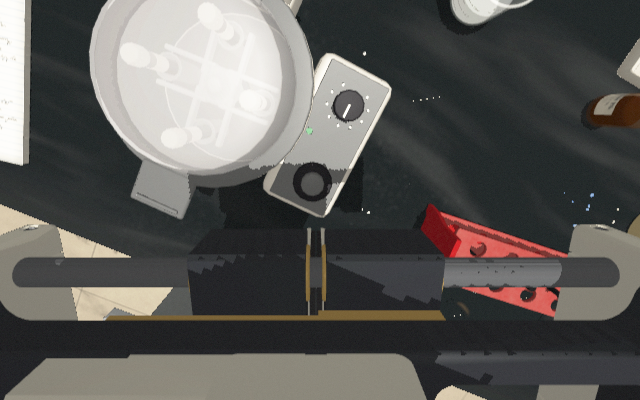

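```bash
python3 - <<'E'
from h import *
w=load("w17.npz");crop(w,270,150,350,220,9,"pics/w17b.png")
P=cloud(w)
print((P[165:200:2,295:331:3,2]*1000).round(0))
for uv in [(312,183)]: print(onz(w,*uv,.122),onz(w,*uv,.119))
print("tab",pt(w,165,185),pt(w,160,200),pt(w,175,175))
E
```

```text
[[101.  99. 102. 112. 112. 112. 112. 111. 112. 109. 100. 100.]
 [ 99. 103. 111. 112. 112. 111. 112. 112. 111. 111. 107.  99.]
 [ 99. 112. 111. 111. 112. 112. 111. 112. 111. 112. 111.  99.]
 [ nan 111. 112. 112. 111. 111. 111. 112. 111. 112. 110. 111.]
 [111. 111. 111. 111. 115. 119. 119. 117. 112. 112. 113. 111.]
 [113. 111. 111. 113. 119. 121. 121. 121. 120. 111. 111. 111.]
 [111. 112. 111. 119. 120. 120. 119. 122. 121. 112. 112. 111.]
 [111. 111. 111. 121. 120. 120. 120. 121. 120. 120. 113. 111.]
 [112. 112. 118. 122. 121. 122. 120. 121. 123. 121. 112. 112.]
 [112. 112. 119. 122. 122. 122. 121. 121. 121. 120. 112. 112.]
 [113. 111. 120. 121. 121. 121. 120. 120. 120. 119. 112. 112.]
 [111. 111. 111. 121. 121. 120. 120. 120. 120. 119. 113. 111.]
 [112. 111. 112. 121. 121. 122. 120. 121. 120. 119. 112. 112.]
 [111. 111. 113. 120. 120. 120. 122. 120. 121. 111. 112. 111.]
 [101. 112. 111. 112. 120. 121. 121. 120. 111. 111. 112. 101.]
 [101. 100. 112. 111. 112. 112. 111. 112. 112. 113. 111. 101.]
 [100. 100. 111. 111. 111. 111. 113. 111. 112. 110.  99. 100.]
 [100.  99. 100.  99. 112. 113. 112.  nan 112.  99. 100.  99.]]
[ 0.48627167 -0.02488531  0.122     ] [ 0.48569647 -0.0251299   0.119     ]
tab [0.42712728 0.09701876 0.12121604] [0.41170778 0.09656003 0.12171425] [0.44040278 0.09125008 0.12257977]
```

View pics/w17b.png

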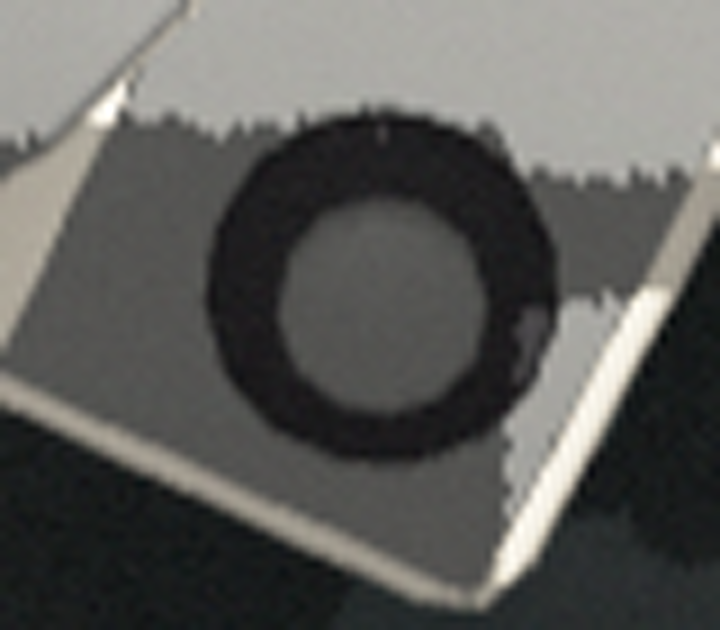

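>>> {"method": "move_arm", "body": {
  "steps": "0 0.008 0.006 -0.12 255;0 0.008 0.006 -0.24 255;0 0.008 0.006 -0.36 255;0 0.008 0.006 -0.48 255;0 0.008 0.006 -0.6 255;0 0.008 0.006 -0.72 255;0 0.008 0.006 -0.84 255;0.03 0.008 0.006 -0.96 255;0.06 0.008 0.006 -1.08 255;0.09 0.008 0.006 -1.12 255"
}}

```text
clock: 20.95
position: [0.4857, -0.0231, 0.1591]
ee_rot: [0.017, 1.57, -0.016]
force: [0.7, -0.7, -0.7]
width: 0.009
```

```bash
python3 - <<'E'
from h import *
go([.486,-.025,.1165],-1)
E
```

```text
clock 20.95 pos [ 0.4857 -0.0231  0.1591] jaw -1.2 j7 -0.33 w 0.009 F [ 0.7 -0.7 -0.7]
shift [ 0.0426 -0.0019  0.0002] turn -0.004 tool axes x [ 0.001  0.    -1.   ] y [0.021 1.    0.   ]
```

>>> {"method": "move_arm", "body": {
  "steps": "0.02 -0.002 0 0 255;0.034 -0.002 0 0 255;0.038 -0.002 0 0 255;0.041 -0.002 0 0 255;0.043 -0.002 0 0 255;0.044 -0.002 0 0 255;0.044 -0.002 0 0 255;0.044 -0.002 0 0 255"
}}

```text
clock: 21.62
position: [0.486, -0.0252, 0.1165]
ee_rot: [0.021, 1.57, -0.021]
force: [-2.0, 1.3, 3.4]
width: 0.004
```

```bash
python3 - <<'E'
from h import *
go([.486,-.025,.1165],-1)
E
```

```text
clock 21.62 pos [ 0.486  -0.0252  0.1165] jaw -1.6 j7 -0.37 w 0.004 F [-2.   1.3  3.4]
shift [-0.      0.0002  0.    ] turn -0.010 tool axes x [ 0.001 -0.    -1.   ] y [ 0.027  1.    -0.   ]
```

>>> {"method": "move_arm", "body": {
  "steps": "0.001 0 0 0 255;0.002 0 0 0 255;0.0025 0 0 0 255;0.0025 0 0 0 255"
}}

```text
clock: 21.95
position: [0.4862, -0.0252, 0.1157]
ee_rot: [0.021, 1.569, -0.022]
force: [-10.8, -0.7, 32.4]
width: 0.007
```

```bash
python3 - <<'E'
from h import *
go([.486,-.025,.1165],-1)
E
```

```text
clock 21.95 pos [ 0.4862 -0.0252  0.1157] jaw -1.6 j7 -0.38 w 0.007 F [-10.8  -0.7  32.4]
shift [-0.0008  0.0002 -0.0002] turn -0.010 tool axes x [ 0.002 -0.001 -1.   ] y [ 0.027  1.    -0.001]
```

>>> {"method": "move_arm", "body": {
  "steps": "-0.003 0 0 0 255;-0.02 0 0 0 255;-0.06 0 0 0 255;-0.1 0 0 0 255;-0.14 -0.03 0 0 255;-0.16 -0.07 0 0 255;-0.16 -0.1 0 0 255;-0.16 -0.1 0 0 255;-0.16 -0.1 0 0 255"
}}

```text
clock: 22.7
position: [0.4831, -0.1283, 0.2738]
ee_rot: [0.025, 1.569, -0.027]
force: [0.1, 0.7, -0.7]
width: 0.001
```

```bash
python3 - <<'E'
from h import *
go(None)
s=arm.get_image("scene");np.savez("s18.npz",**s);crop(s,170,80,490,310,2.5,"pics/s18.png")
t=arm.get_image("top");np.savez("t18.npz",**t);crop(t,180,120,460,300,2.8,"pics/t18.png")
w=arm.get_image("wrist");np.savez("w18.npz",**w);cv2.imwrite("pics/w18.png",w["img"])
for uv in [(.4857,-.025,.121),(.418,.099,.122)]:
    for d in (t,w): print([round(x) for x in proj(d,uv)],end=' ');u,v=proj(d,uv);print(pt(d,u,v).round(4) if 0<=u<639 and 0<=v<399 else None)
E
```

```text
clock 22.70 pos [ 0.4831 -0.1283  0.2738] jaw -1.9 j7 -0.02 w 0.001 F [ 0.1  0.7 -0.7]
shift [0. 0. 0.] turn 0.000 tool axes x [ 0.002 -0.001 -1.   ] y [ 0.033  0.999 -0.001]
[278, 233] [ 0.4857 -0.025   0.121 ]
[316, 80] [ 0.4857 -0.025   0.1206]
[227, 263] [0.418  0.0989 0.1225]
[229, -79] None
```

View pics/s18.png

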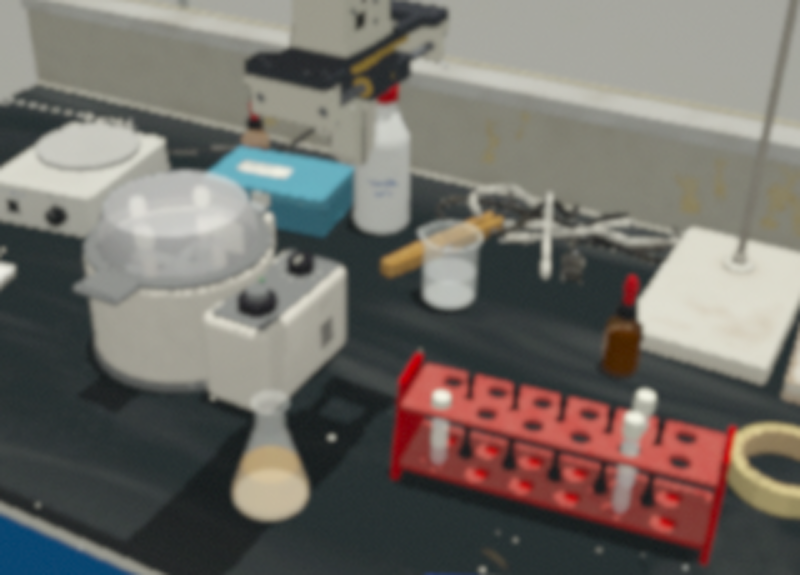

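View pics/t18.png

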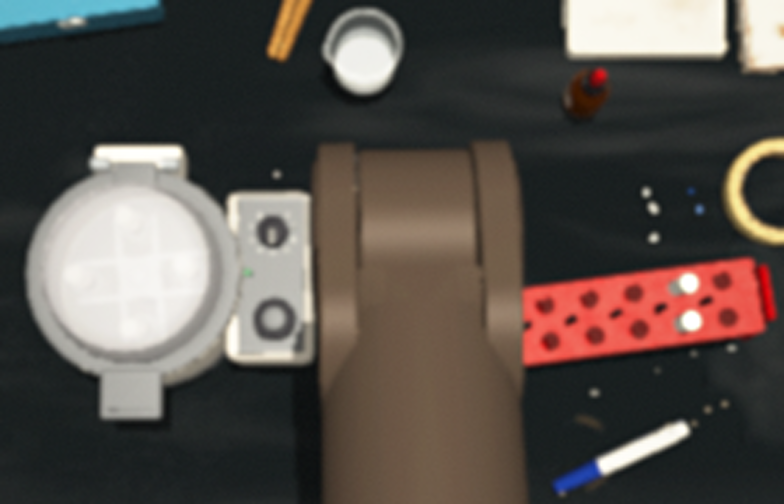

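View pics/w18.png

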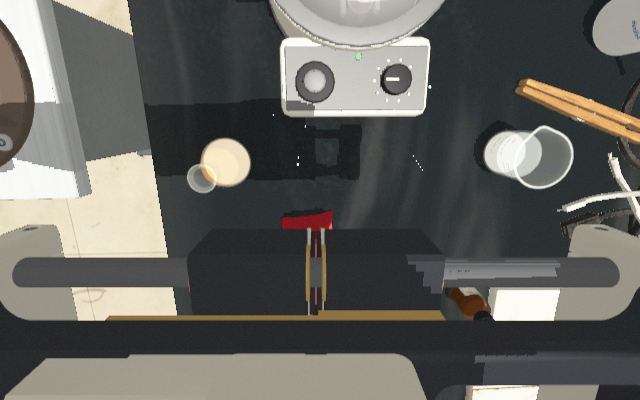

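```bash
python3 - <<'E'
from h import *
print(arm.sign_off())
E
```

```text
the job is handed in; nothing more can be done
None
```

I finished every step and handed the job in at about 23 s of the 72 s allowed. `sign_off` gives no verdict, so what follows is from my own camera and force checks.

- **Short tube:** I lifted it out of the rotor and set it down by force contact in the rack's rear hole at y = -60 mm. The last pictures show it upright there.
- **Long tube:** I took it from the front hole at y = +20 mm and lowered it into the emptied sleeve until it touched bottom. Its cap top read about 0.155 m, level with the other three rotor tubes.
- **Lid:** I drew it down by the tab at a commanded rate of about 1 to 1.5 rad/s. The tab read 0.122 m high, which is its nominal height when shut. The peak force at closing was about 28 N, under the 40 N limit.
- **Start button:** I pressed it to its stop after the lid was shut, with about 32 N on the final push. It had sprung back to 0.121 m afterwards.
- **Surroundings:** The two other spare tubes still stand in the rack. The flask, beaker and dropper bottle look untouched, though I did not re-measure their positions. The arm was clear of everything at the end.

One disagreement showed up: the top and wrist cameras differed by about 2 mm in y on the rotor caps. I aimed the insertion with the wrist camera.

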